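# Interlace the chiller's heat sink with its finned block

## Robot

A 7-joint arm with a two-finger parallel gripper is mounted at the origin on a cart in front of the work surface, level with it; the furniture and walls round the work are solid. World frame = base frame: x ahead of the robot, y to its left, z up, the work surface at z = 0. Lengths are in m, angles in rad, forces in N, time in s.
With the tool pointing down it reaches from about 0.35 to 0.9 m from the base axis. Payload 8.1 kg.
Tool frame: the origin (TCP) lies midway between the tips of the shut fingers; the grasp point (between the pads) lies ctrl.grip_point_offset behind it (ctrl.grip_point_offset is the distance from the TCP to the grasp point, in m); z points along the fingers, y is the direction in which the jaws open and shut (so a half turn about z gives the same grasp; the last joint's range is limited). The gripper opens to 85 mm and grips with 20 to 120 N. Pads are 22 mm wide; open, the fingers measure 114 mm over their backs; the gripper's body (76 mm by 85 mm) begins 54 mm behind the grasp point. The pads swing forward as they close: fully open they stand 13 mm farther back than shut.
Start: joints at [1.127, 0.434, 0.025, 1.573, -0.012, 1.134, -0.075], TCP at [0.209, -0.589, 0.231] pointing down, gripper open.
Joint ranges: [-2.62, 2.62], [-0.44, 2.09], [-1.27, 1.32], [0.08, 2.57], [-1.32, 4.46], [0.12, 2], [-2.74, 2.74]. Speed limits (rad/s): [2.22, 2.22, 3.01, 3.01, 3.14, 3.14, 3.14].

## Interface

Orientations are given as a unit quaternion [x, y, z, w].
In Python, from plant import ctrl gives the robot as it stands. The module is installed in compiled form; this text tells all that it offers.
- The arm moves only by the shell command python3 -m jog 'ROWS' [OPENING] [FORCE]. ROWS is JSON, one flat list of numbers, 6 for each row, row after row: the shift along the tool's x, y, z in mm, then the turn, a rotation vector about the tool's x, y, z in rad. In form: [dx, dy, dz, ax, ay, az, dx, dy, dz, ax, ay, az, ...]. A call has 1 to 5 rows; each row shifts and turns the pose as measured when the row begins, along the tool's axes as they then stand; what a row does not reach is not made up. A row lasts 1/10 s, in which the tool goes at most 50 mm and 8.59 degrees, less where a joint would pass 70% of its speed; a pose out of reach is approached as far as the arm can. A call is refused whole if a number of a shift passes 50 or a number of a turn 0.15, either way. A call with a gripper value outside its range is refused whole. OPENING is the closure, from 0 (fully open) to 1 (shut), set as the call begins (- or left out, the last holds). The fingers move at their own pace and stop on an object; FORCE is the grip in N (left out, the last holds). Time passes only in rows, so rows that do not move let the fingers close. It gives the time, the measured TCP pose, the force and the opening at its end, in the units of the state.
- ctrl.observe(): the state, without advancing time (a new reading comes with each control period).
- ctrl.capture(name): name is "scene" or "top" or "wrist"; returns a dict with "color" (420x560x3 uint8, blue, green, red), "camera_matrix" (3x3 intrinsics, pixels), "extrinsics" (4x4, takes a point from camera to world coordinates); the wrist camera has in their place "tool_from_camera" (4x4, takes a point from camera to tool coordinates, whose origin is the TCP and whose axes are the flange's). Camera axes: x right, y down, z forward; pixel columns grow to the right and rows downward; lengths in m; the calibration is good to about 2 mm. The wrist camera is an equidistant fisheye: a pixel r from the principal point sees the ray r / f radians off the axis. A picture is of the moment at which its call begins: read the wrist's pose just before it. There is no depth.
- ctrl.close_job(): hands the job in, once; it reports no verdict.
Trained networks look in a picture, given as the dict that the camera call returned (one of the last four; its "shot" number tells which), for a name from the list of things; names that differ only in an ending like _2 or _b are one class to them, and where a whole thing is asked for, a point or a joint stands for the part that bears it (a point fixed in the world has none). Each returns a list of dicts, best first, with "conf" (0 to 1); they miss things now and then, are a little off and sometimes report something else, mostly with a low value. They report only what shows in the picture. A call takes as long as a camera call.
- ctrl.masks_of(picture, thing): "pixels" (420x560 bool, what is visible of it) and "extent" ([left, top, width, height] in pixels, round what is visible of it).
The state is a dict: "time": time; "qpos": joint angles; "joint_velocities": joint speeds; "joint_torque": joint torques, N m; "position": TCP position; "tcp_rot": TCP orientation; "force": force on the tool from outside, world axes, zero at the start; "moment": the same for the moment, N m; "gripper_width": finger opening in m.
Only numpy, scipy, OpenCV 4.12 (cv2) and the standard library are available. Lean on these libraries where they do the work, as an engineer would, in place of code of your own. Each camera call takes 0.05 s, during which the arm holds its last target.

## Task

Lift the finned heat sink out of the grey cradle, stand it on the bare worktop, let go and take it again by its other pair of sides. Then put it onto the fixed finned block so that its fins slide between the block's fins, every fin in its own gap, the plate centred between the end cheeks and over all five fins and lying flat on them: lower it all the way home in the gripper rather than dropping it. Let go, and leave everything else where it stands.

Things in the scene. Friction and masses are not known exactly. Their poses are not given: they have to be found in the camera images.
- heat_sink: Loose finned aluminium heat sink, 0.17 kg: plate 56 (its x) by 60 (y) mm, 12 thick, at z = 22 to 34 mm; under it 4 fins along x, 4 mm thick, 56 long, 22 deep, at y = -19.5, -6.5, 6.5, 19.5 mm, tips rounded. Stands on its fins throughout, a half turn makes no difference. Origin: underside centre at fin-tip level, z up. Grip the plate across x (56 mm) or across y (60 mm).
- cold_block: Fixed finned aluminium block. Origin: underside centre, on the worktop, z up. Foot 100 (x) by 72 (y) by 8 mm; 5 upright fins along x, 4 mm thick, 56 long, at y = -26, -13, 0, 13, 26 mm (gaps 9 mm), rounded tops at z = 32 mm. A steel cheek across each end, at x = -37 to -31 and 31 to 37 mm, 60 mm wide, top at z = 54 mm; the +y and -y sides are open.
- block_home (a point): Where the heat sink's origin lies when it is home: on the block's z axis, 10 mm above its underside, axes as the block's (heat sink x parallel to block x, either way round). Its plate then rests on the 5 fins, at 32 to 44 mm over the worktop, 3 mm from each cheek, each fin 2.5 mm from its neighbours. Between the cheeks it can only be held across its y.
- cradle: Fixed grey plastic cradle that holds the heat sink at the start, x along x (within 0.03 rad). Origin: underside centre, on the worktop, z up. Floor 74 (x) by 76 (y) mm, top at z = 6 mm; walls along x, 56 mm long, inner faces at y = -33 and 33 mm, ribs out to 40.5, tops at z = 52 mm (sink's plate: 28 to 40 mm); open +x, -x ends with 10 mm high lips. There the sink can only be held across its x.
- tea_tin: Bystander, loose: closed tea tin, 74 mm across, 92 high. Origin: centre of its underside.
- tea_strainer: Bystander, loose: steel mesh tea strainer cup, 82 mm across, 61 high. Origin: centre of its underside.
- cap_black: Bystander, loose: black bottle cap, 57 mm across, 24 high. Origin: centre of its underside.
- cap_grey: Bystander, loose: grey bottle cap, 69 mm across, 24 high. Origin: centre of its underside.
- cup_6: Bystander, loose: white mug, 80 mm across, 95 high, with a handle. Origin: centre of its underside, within 20 mm.
- ball_valve: Bystander, loose: brass ball valve with a lever, 115 mm long, 49 high. Origin: centre of its underside, within 20 mm.
- ptfe_tape: Bystander, loose: roll of tape lying flat, 52 mm across, 15 high. Origin: centre of its underside.

How it is judged:
On the way, in this order (a step that is already met when the one before it is completed fails the run):
1. the heat sink stands upright on the worktop, clear of the cradle and the block, and the gripper has let go of it (height (world z) of heat_sink below 0.004 m and angle between heat_sink's own z axis and vertical below 0.06 rad and horizontal distance between heat_sink and cradle above 0.07 m and horizontal distance between heat_sink and cold_block above 0.07 m and linear speed of heat_sink below 0.02 m/s and contact force between the fingers and heat_sink below 0.1 N), for 0.2 s.
2. the heat sink, held in the gripper, has its fins down between the block's fins to within 4 mm of home (contact force between the fingers and heat_sink above 0.5 N and z of heat_sink in the frame of cold_block below 0.014 m and x of heat_sink in the frame of cold_block between -0.005 and 0.005 m and y of heat_sink in the frame of cold_block between -0.005 and 0.005 m and angle between the x axis of heat_sink and the x axis of cold_block, either way round below 0.12 rad), for 0.05 s.
At the end, for the whole second after the job is handed in: The heat sink lies home on the finned block: its origin within 5 mm of the block's in x and y and 7 to 12.5 mm above it (10 mm is home), its fins parallel to the block's within 0.12 rad, flat within 0.06 rad, at rest and released (z of heat_sink in the frame of cold_block between 0.007 and 0.0125 m and x of heat_sink in the frame of cold_block between -0.005 and 0.005 m and y of heat_sink in the frame of cold_block between -0.005 and 0.005 m and angle between the z axis of heat_sink and the z axis of cold_block, either way round below 0.06 rad and angle between heat_sink's own z axis and vertical below 0.2 rad and angle between the x axis of heat_sink and the x axis of cold_block, either way round below 0.12 rad and linear speed of heat_sink below 0.02 m/s and contact force between the fingers and heat_sink below 0.1 N); the robot touches nothing.
It fails at once if a bystander moved by more than 20 mm (distance of any of tea_tin, tea_strainer, cap_black, cap_grey, cup_6, ball_valve, ptfe_tape from where it was at the start of the episode above 0.02 m).
It also fails if it takes over 64 s, if anything falls off the work surface, if the arm or the gripper's body presses on something with over 40 N, if the wrist force passes 120 N, or if a joint passes its speed limit or range.

## Working session

There is one attempt and no reset: what is moved stays moved. The work goes in short steps, Python scripts to look and compute and a shell command to move; the robot and the scene stay as the last step left them, time stands still between calls to the robot, and variables do not carry over. Pictures are saved under pics/ and viewed, and the job is handed in when it is done.

```bash
mkdir -p pics; ls
python3 - <<'E'
from plant import ctrl
import cv2
s=ctrl.observe()
for k,v in s.items(): print(k,v)
print(ctrl.grip_point_offset)
for n in ("scene","top","wrist"):
    p=ctrl.capture(n); cv2.imwrite(f"pics/a_{n}.png",p["color"])
    print(n,p["camera_matrix"],p.get("extrinsics",p.get("tool_from_camera")))
    for t in ("heat_sink","cold_block","cradle"):
        for m in ctrl.masks_of(p,t): print(t,m["conf"],m["extent"])
E
```

```text
pics
time 0.0
qpos [ 1.12740958  0.43518451  0.02497769  1.57409131 -0.01161611  1.13395502
 -0.07508127]
joint_velocities [-1.59954111e-03  6.64807399e-05 -4.59660854e-04 -4.01671823e-04
  7.46423099e-06 -4.17041072e-04 -1.43029796e-03]
joint_torque [ 1.56151309e-03 -6.70477796e+01  1.02581128e+00 -3.16205370e+01
  1.56683946e-02  1.23792153e-02  3.17049887e-05]
position [ 0.20868106 -0.58861756  0.23055213]
tcp_rot [ 9.85523131e-01  1.69539381e-01 -1.86842830e-04 -7.22734215e-04]
force [ 0.68647095  0.83998146 -0.46198883]
moment [ 0.05271785 -0.03353138 -0.0101057 ]
gripper_width 0.08551776695302271
0.0187
scene [[420.46758564   0.         278.24092857]
 [  0.         420.46758564 209.20280048]
 [  0.           0.           1.        ]] [[-0.83463588 -0.37443201  0.40395993  0.04248228]
 [-0.55078965  0.57229953 -0.60753931  0.70306029]
 [-0.00370391 -0.72957105 -0.68389499  0.85848503]
 [ 0.          0.          0.          1.        ]]
heat_sink 0.46 [126.9, 293.6, 46.6, 53.3]
cold_block 0.85 [308.8, 164.3, 35.9, 25.2]
cradle 0.6 [222.3, 246.1, 31.4, 38.7]
top [[533.0370787    0.         276.29509229]
 [  0.         533.0370787  205.1602081 ]
 [  0.           0.           1.        ]] [[ 0.02598541 -0.99835746  0.05106025  0.43465632]
 [-0.99963329 -0.02556145  0.00893883 -0.02426269]
 [-0.00761897 -0.05127381 -0.99865557  1.53591661]
 [ 0.          0.          0.          1.        ]]
heat_sink 0.68 [188.3, 193.9, 30.8, 23.2]
cold_block 0.89 [340.0, 197.4, 31.7, 39.0]
cradle 0.76 [187.5, 189.4, 33.0, 31.5]
wrist [[325.1922621    0.         278.14459315]
 [  0.         325.1922621  206.63050497]
 [  0.           0.           1.        ]] [[ 2.19135875e-04 -9.58437761e-01 -2.85301614e-01  7.21052800e-02]
 [ 9.99999827e-01  3.65585291e-04 -4.60056671e-04  1.45606900e-03]
 [ 5.45237759e-04 -2.85301464e-01  9.58437675e-01 -1.42703816e-01]
 [ 0.00000000e+00  0.00000000e+00  0.00000000e+00  1.00000000e+00]]
```

Run:
```python
import cv2
for n in("top","scene"):
    im=cv2.imread(f"pics/a_{n}.png"); cv2.imwrite(f"pics/a_{n}2.png",cv2.resize(im,(800,600),interpolation=cv2.INTER_CUBIC))
im=cv2.imread("pics/a_top.png")
cv2.imwrite("pics/a_crop1.png",cv2.resize(im[170:250,165:265],(800,640)[:2] if 0 else (750,600),interpolation=cv2.INTER_CUBIC))
cv2.imwrite("pics/a_crop2.png",cv2.resize(im[170:250,310:410],(750,600),interpolation=cv2.INTER_CUBIC))
```

```text
(no output)
```

View pics/a_top2.png

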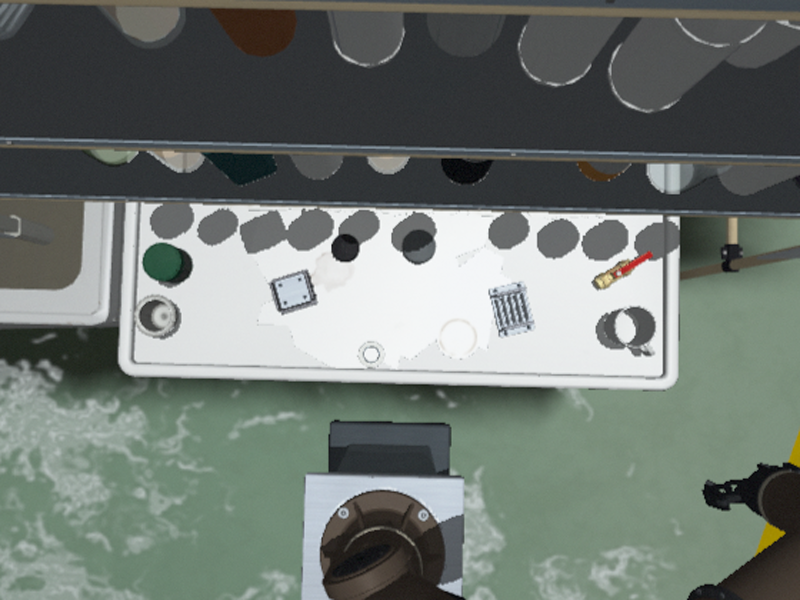

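View pics/a_scene2.png

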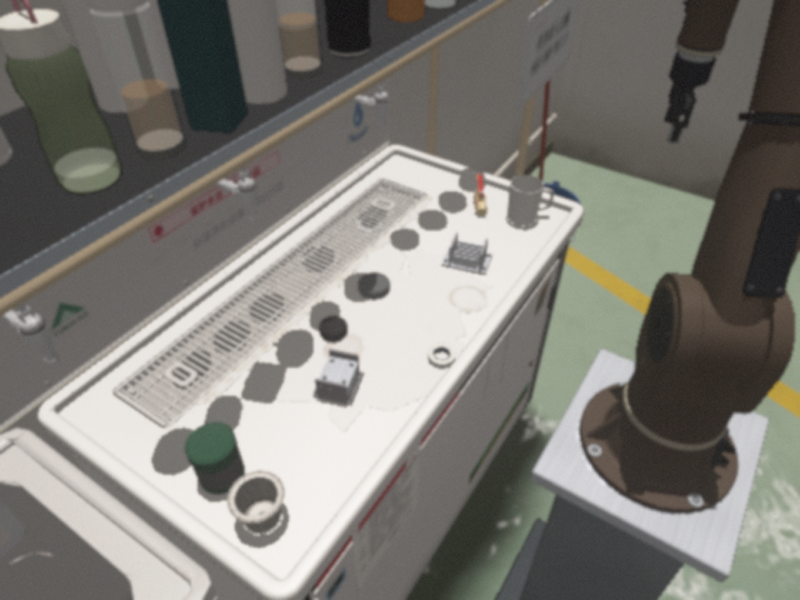

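View pics/a_crop1.png

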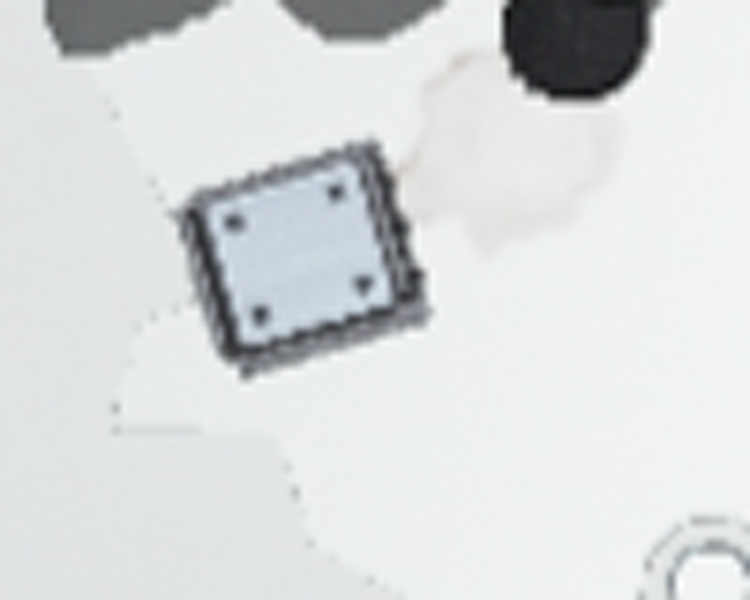

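View pics/a_crop2.png

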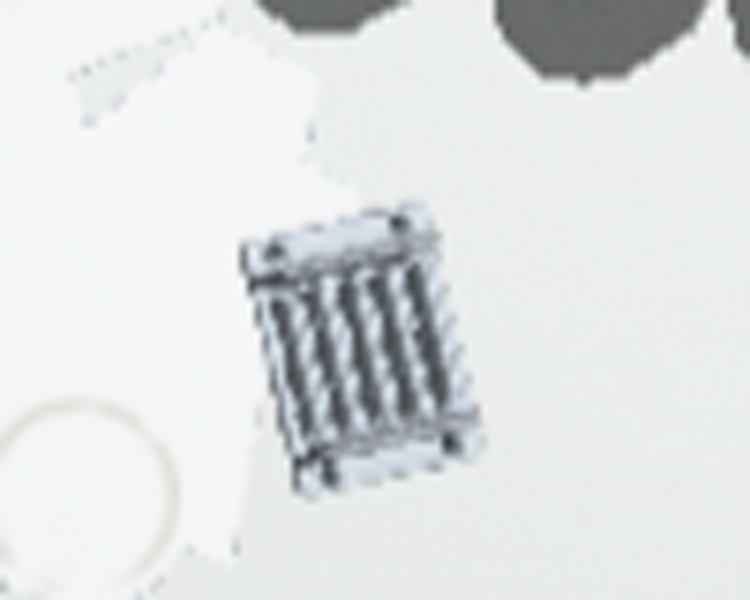

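The top view shows the sink in its cradle at about (205,204), with the tall walls to image left and right. The block is at about (355,217), and both are turned about 15°. Next I'll compute coarse poses.

```bash
cat > h.py <<'E'
import numpy as np, cv2
from scipy.spatial.transform import Rotation as R
from plant import ctrl
def pose(s=None):
    s=s or ctrl.observe(); T=np.eye(4); T[:3,:3]=R.from_quat(s["tcp_rot"]).as_matrix(); T[:3,3]=s["position"]; return T
def snap(n,name=None):
    T=pose(); p=ctrl.capture(n)
    p["X"]=p["extrinsics"] if n!="wrist" else T@p["tool_from_camera"]; p["fish"]=n=="wrist"
    if name: cv2.imwrite("pics/"+name+".png",p["color"])
    return p
def ray(p,uv):
    K=p["camera_matrix"]; x=(uv[0]-K[0,2])/K[0,0]; y=(uv[1]-K[1,2])/K[1,1]
    if p["fish"]:
        th=np.hypot(x,y); k=np.tan(th)/th if th>1e-9 else 1; x*=k;y*=k
    d=p["X"][:3,:3]@np.array([x,y,1.]); return p["X"][:3,3],d
def onz(p,uv,z):
    o,d=ray(p,uv); return o+d*(z-o[2])/d[2]
def proj(p,P):
    P=np.atleast_2d(P); c=(P-p["X"][:3,3])@p["X"][:3,:3]; K=p["camera_matrix"]
    r=np.hypot(c[:,0],c[:,1]); k=(np.arctan2(r,c[:,2])/np.maximum(r,1e-9)) if p["fish"] else 1/c[:,2]
    return np.c_[K[0,0]*c[:,0]*k+K[0,2],K[1,1]*c[:,1]*k+K[1,2]]
def rel(T,target_xyz,yaw):
    """tool-frame shift (mm) & yaw turn for tool pointing down with tool x at world yaw"""
    Rt=np.array([[np.cos(yaw),np.sin(yaw),0],[np.sin(yaw),-np.cos(yaw),0],[0,0,-1]])
    return T[:3,:3].T@(np.array(target_xyz)-T[:3,3])*1000, R.from_matrix(T[:3,:3].T@Rt).as_rotvec()
E
python3 - <<'E'
from h import *
p=snap("top"); T=pose()
print("toolx",T[:3,0],"tooly",T[:3,1])
f=lambda x,y,ox,oy,z:onz(p,(ox+(x+.5)/7.5-.5,oy+(y+.5)/7.5-.5),z)
hs=[f(*a,165,170,.04) for a in [(234,221),(336,191),(363,285),(260,316)]]
print("sink",np.mean(hs,0)); d=hs[1]-hs[2]+hs[0]-hs[3]; print(np.degrees(np.arctan2(d[1],d[0])))
bs=[f(*a,310,170,.008) for a in [(274,250),(400,221),(453,443),(328,475)]]
print("block",np.mean(bs,0)); d=bs[1]-bs[2]+bs[0]-bs[3]; print(np.degrees(np.arctan2(d[1],d[0])))
for t in ("tea_tin","tea_strainer","cap_black","cap_grey","cup_6","ball_valve","ptfe_tape"):
    m=ctrl.masks_of(p,t)
    if m:
        e=m[0]["extent"]; print(t,m[0]["conf"],onz(p,(e[0]+e[2]/2,e[1]+e[3]/2),.03)[:2])
print(onz(p,(391*.7,200*.7),0),onz(p,(391*.7,365*.7),0))
E
```

```text
toolx [9.42533447e-01 3.34111809e-01 9.74945440e-06] tooly [ 3.34111807e-01 -9.42533445e-01  8.08398839e-05]
sink [0.51111547 0.19167172 0.04      ]
17.51318254087917
block [ 0.48814171 -0.24549292  0.008     ]
14.5054156846333
tea_tin 0.94 [0.56144488 0.4410102 ]
tea_strainer 0.66 [0.45828836 0.45720069]
cap_black 0.72 [0.59700525 0.08840215]
cap_grey 0.69 [ 0.60776064 -0.05016769]
cup_6 0.66 [ 0.44768426 -0.47373857]
ball_valve 0.82 [ 0.56596096 -0.46660227]
ptfe_tape 0.52 [0.38995808 0.03579683]
[0.70238134 0.00194123 0.        ] [ 0.36830288 -0.00682658  0.        ]
```

```bash
python3 -m jog '[38,-23,0,0,0,0,38,-23,0,0,0,0,38,-23,0,0,0,0,38,-23,0,0,0,0,38,-23,0,0,0,0]' 0; python3 -m jog '[38,-23,0,0,0,0.087,38,-23,0,0,0,0,38,-23,0,0,0,0,38,-23,0,0,0,0,38,-23,0,0,0,0]'; python3 -c "
from h import *;s=ctrl.observe();print(s['qpos']);T=pose();print(T);r,a=rel(T,[.488,-.245,.23],np.radians(14.5));print(r,a)"
```

```text
time: 1.5
position: [0.3479, -0.4188, 0.2304]
tcp_rot: [0.987, 0.163, -0.002, 0.002]
force: [0.8, -0.7, 0.3]
gripper_width: 0.0854
time: 2.0
position: [0.5077, -0.2525, 0.2308]
tcp_rot: [0.993, 0.117, -0.0, 0.003]
force: [1.0, -1.4, 0.5]
gripper_width: 0.0855
[ 0.45568171  0.34641471 -0.12294681  1.71185988  0.05369599  1.08451568
 -1.02146857]
[[ 9.72656262e-01  2.32249309e-01 -2.33592240e-04  5.07707797e-01]
 [ 2.32243631e-01 -9.72638605e-01 -6.08609412e-03 -2.52525815e-01]
 [-1.64069198e-03  5.86542725e-03 -9.99981452e-01  2.30823186e-01]
 [ 0.00000000e+00  0.00000000e+00  0.00000000e+00  1.00000000e+00]]
[-17.41973887 -11.90184889   0.78197173] [ 0.00584997  0.00169545 -0.0186838 ]
```

```bash
python3 -m jog '[-17,-12,0,0.006,0,-0.019,0,0,0,0,0,0,0,0,0,0,0,0]'
python3 - <<'E'
from h import *
p=snap("wrist","b_wrist"); 
for m in ctrl.masks_of(p,"cold_block"): print(m["conf"],m["extent"])
q=proj(p,[[.488,-.245,0.008]])[0];print(q)
np.savez("b.npz",X=p["X"],K=p["camera_matrix"],c=p["color"])
x,y=int(q[0])-100,int(q[1])-80; print(x,y)
cv2.imwrite("pics/b_crop.png",cv2.resize(p["color"][max(y,0):y+160,x:x+200],None,fx=3.75,fy=3.75,interpolation=cv2.INTER_CUBIC))
E
```

```text
time: 2.3
position: [0.4941, -0.2364, 0.2308]
tcp_rot: [0.991, 0.133, 0.001, -0.001]
force: [0.8, 0.1, 0.5]
gripper_width: 0.0855
0.61 [254.0, 139.0, 64.0, 86.0]
[283.29873827 183.34394513]
183 103
```

View pics/b_wrist.png

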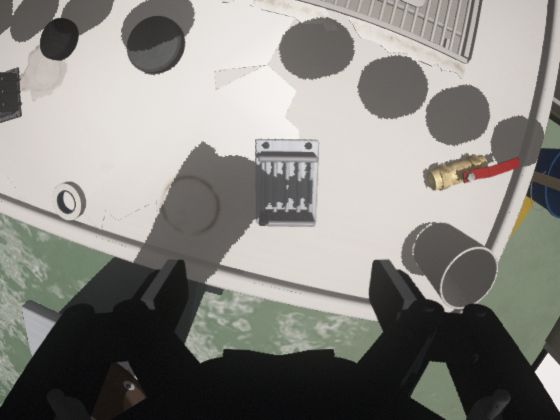

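View pics/b_crop.png

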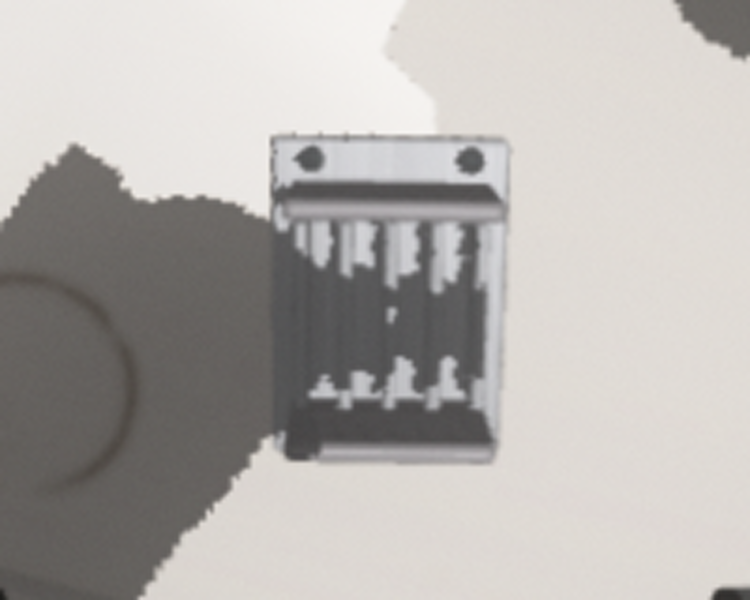

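The wrist view shows the block upright at crop corners (272,136), (509,137), (285,459) and (495,462). I'll fit its pose to these.

```bash
cat >> h.py <<'E'
from scipy.optimize import least_squares
def fit(p,mod,uv,x0,b0=None):
    mod=np.array(mod)/1000.; uv=np.array(uv,float)
    def w(v):
        c,s=np.cos(v[2]),np.sin(v[2]); return np.c_[v[0]+c*mod[:,0]-s*mod[:,1],v[1]+s*mod[:,0]+c*mod[:,1],mod[:,2]]
    r=least_squares(lambda v:(proj(p,w(v))-uv).ravel(),x0,x_scale=[.01,.01,.1]); return r.x,r.fun.reshape(-1,2)
def load(f):
    d=np.load(f); return dict(X=d["X"],camera_matrix=d["K"],color=d["c"],fish=True)
def place(v,P):
    P=np.array(P)/1000.; c,s=np.cos(v[2]),np.sin(v[2]); return np.c_[v[0]+c*P[:,0]-s*P[:,1],v[1]+s*P[:,0]+c*P[:,1],P[:,2]]
def box(x0,x1,y0,y1,z): return [(x0,y0,z),(x1,y0,z),(x1,y1,z),(x0,y1,z)]
BLOCK=[box(-50,50,-36,36,8),box(31,37,-30,30,54),box(-37,-31,-30,30,54)]+[box(-28,28,y-1,y+1,32) for y in(-26,-13,0,13,26)]
def overlay(p,v,polys,name,x,y,w,h,f,dz=0):
    im=cv2.resize(p["color"][y:y+h,x:x+w],None,fx=f,fy=f,interpolation=cv2.INTER_CUBIC)
    for P in polys:
        q=(proj(p,place(v,[(a,b,c+dz) for a,b,c in P]))-[x,y]+.5)*f-.5
        cv2.polylines(im,[np.round(q*8).astype(int)],True,(0,0,255),1,cv2.LINE_AA,3)
    cv2.imwrite("pics/"+name+".png",im)
E
python3 - <<'E'
from h import *
p=load("b.npz")
uv=[(272,136),(509,137),(283,201),(508,201),(285,459),(495,462)]
uv=[(183+(a+.5)/3.75-.5,103+(b+.5)/3.75-.5) for a,b in uv]
v,r=fit(p,[(50,36,8),(50,-36,8),(37,30,54),(37,-30,54),(-37,30,54),(-37,-30,54)],uv,[.488,-.245,.25])
print(v,np.degrees(v[2]));print(r.round(2))
overlay(p,v,BLOCK,"b_ov",183,103,200,160,3.75)
E
```

```text
[ 0.49022271 -0.24811222  0.26016902] 14.906586952043767
[[-0.31 -0.27]
 [ 0.55  0.17]
 [-0.54 -0.92]
 [ 0.02 -0.27]
 [-0.46  0.95]
 [ 0.79  0.53]]
```

View pics/b_ov.png

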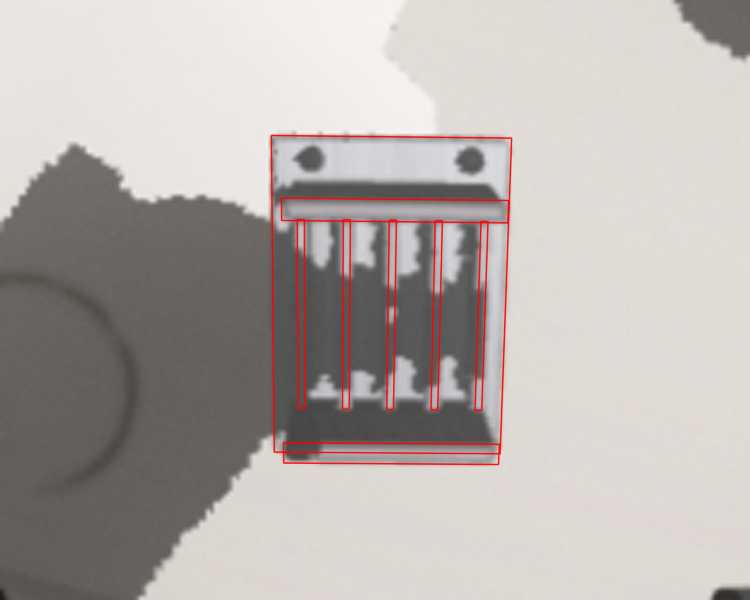

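```bash
python3 -m jog '[10,-38,0,0,0,-0.15,16,-36,0,0,0,-0.15,21,-33,0,0,0,-0.15,26,-29,0,0,0,-0.15,30,-25,0,0,0,-0.15]'; python3 -m jog '[33,-21,0,0,0,-0.15,36,-15,0,0,0,-0.15,38,-10,0,0,0,-0.15,39,-4,0,0,0,-0.15,39,1,0,0,0,-0.15]';  python3 -c "
from h import *;s=ctrl.observe();print(s['qpos']);T=pose();r,a=rel(T,[.511,.192,.20],np.radians(107.5));print(r,a)"
```

```text
time: 2.9
position: [0.4945, -0.0483, 0.2308]
tcp_rot: [0.875, 0.484, 0.0, 0.002]
force: [1.0, -0.4, 0.5]
gripper_width: 0.0855
time: 3.4
position: [0.4966, 0.1493, 0.2313]
tcp_rot: [0.637, 0.771, 0.0, 0.004]
force: [0.1, 0.5, 0.1]
gripper_width: 0.0858
[ 0.06087028  0.32232706 -0.58778091  1.79714996  0.20835896  1.07886082
 -0.41213008]
[39.39087071 22.04836379 31.25731365] [ 0.00519431  0.0056554  -0.11591412]
```

```bash
python3 -m jog '[39,22,10,0.005,0.006,-0.116,0,0,0,0,0,0,0,0,0,0,0,0]'
python3 - <<'E'
from h import *
p=snap("wrist","c_wrist"); 
for m in ctrl.masks_of(p,"heat_sink"): print(m["conf"],m["extent"])
q=proj(p,[[.511,.192,0.04]])[0];print(q)
np.savez("c.npz",X=p["X"],K=p["camera_matrix"],c=p["color"])
x,y=int(q[0])-80,int(q[1])-64; print(x,y)
cv2.imwrite("pics/c_crop.png",cv2.resize(p["color"][max(y,0):y+128,x:x+160],None,fx=4.6875,fy=4.6875,interpolation=cv2.INTER_CUBIC))
E
```

```text
time: 3.7
position: [0.5121, 0.1972, 0.2213]
tcp_rot: [0.587, 0.81, 0.002, -0.001]
force: [0.4, 0.1, 0.8]
gripper_width: 0.0854
0.95 [248.4, 158.4, 58.1, 56.8]
[275.58019762 187.93232886]
195 123
```

View pics/c_wrist.png

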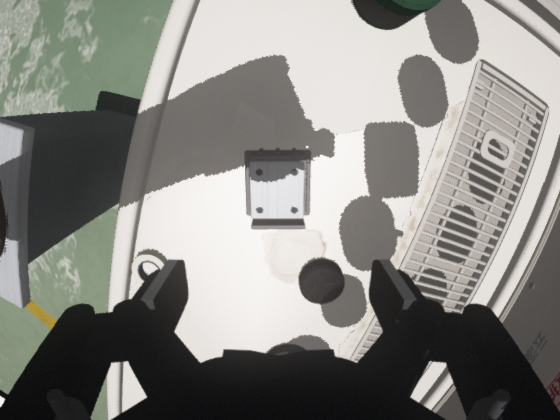

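View pics/c_crop.png

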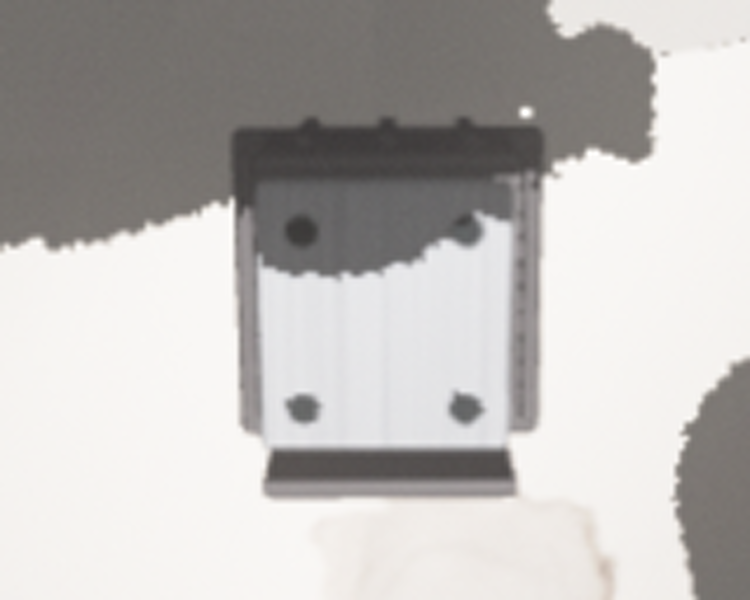

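Run:
```python
from h import *
p=load("c.npz")
uv=[(302,231),(468,231),(303,408),(465,408),(262,447),(509,447)]
f=4.6875
uv=[(195+(a+.5)/f-.5,123+(b+.5)/f-.5) for a,b in uv]
v,r=fit(p,[(-18,20,40),(18,20,40),(-18,-20,40),(18,-20,40),(-28,-30,40),(28,-30,40)],uv,[.511,.192,.3])
print(v,np.degrees(v[2]));print(r.round(2))
# cradle walls
uv=[(235,130),(545,130),(265,493),(516,493)]
overlay(p,v,[box(-28,28,-30,30,40),box(-28,28,33,36,52),box(-28,28,-36,-33,52),box(-37,37,-38,38,6)],"c_ov",195,123,160,128,f)
T=pose();r,a=rel(T,[v[0],v[1],.12],v[2]+np.pi/2);print(r,a,T[:3,3])
```

```text
[0.51301394 0.18952263 0.31625886] 18.120298104894676
[[-0.12 -0.29]
 [ 0.03 -0.28]
 [ 0.2  -0.22]
 [ 0.16 -0.22]
 [-0.37  0.53]
 [ 0.1   0.55]]
[ -7.16772839  -1.38430154 101.49320649] [ 0.00241175 -0.00300401 -0.00072881] [0.51196765 0.1964002  0.22151733]
```

View pics/c_ov.png

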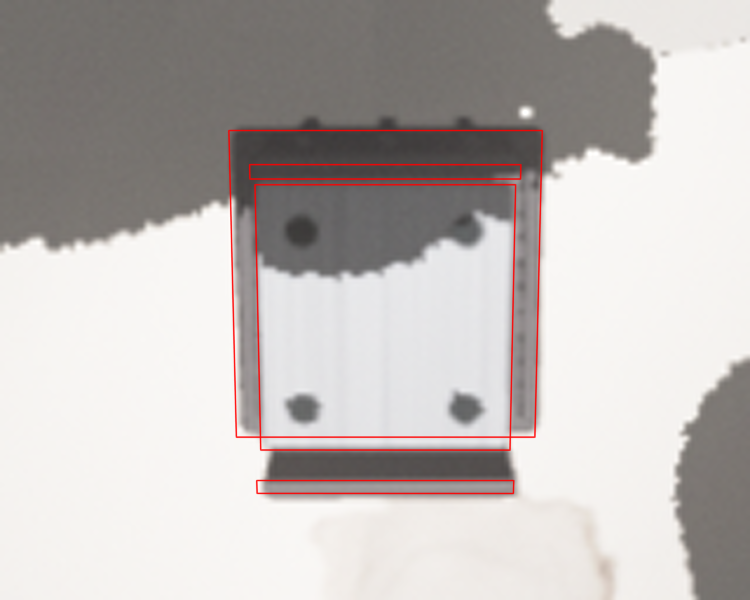

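```bash
python3 -m jog '[-7,-1.5,30,0.002,-0.003,-0.001,0,0,40,0,0,0,0,0,30,0,0,0,0,0,0,0,0,0,0,0,0,0,0,0]';  python3 - <<'E'
from h import *
p=snap("wrist","d_wrist");T=pose()
np.savez("d.npz",X=p["X"],K=p["camera_matrix"],c=p["color"])
v=[.5130,.1895,.3163]
print(rel(T,[v[0],v[1],.016],v[2]+np.pi/2))
q=proj(p,[[.513,.1895,0.04]])[0];x,y=int(q[0])-100,int(q[1])-80;y=max(y,0); print(q,x,y)
overlay(p,v,[box(-28,28,-30,30,40),box(-18,18,-20,20,40)],"d_ov",x,y,200,160,3.75)
E
```

```text
time: 4.3
position: [0.5165, 0.1813, 0.1221]
tcp_rot: [0.593, 0.805, 0.001, 0.004]
force: [0.5, 0.6, 0.9]
gripper_width: 0.0855
(array([  9.53606065,  -1.48225079, 106.13190048]), array([ 0.00584786,  0.00487129, -0.01543131]))
[276.86964143 200.18171494] 176 120
```

View pics/d_ov.png

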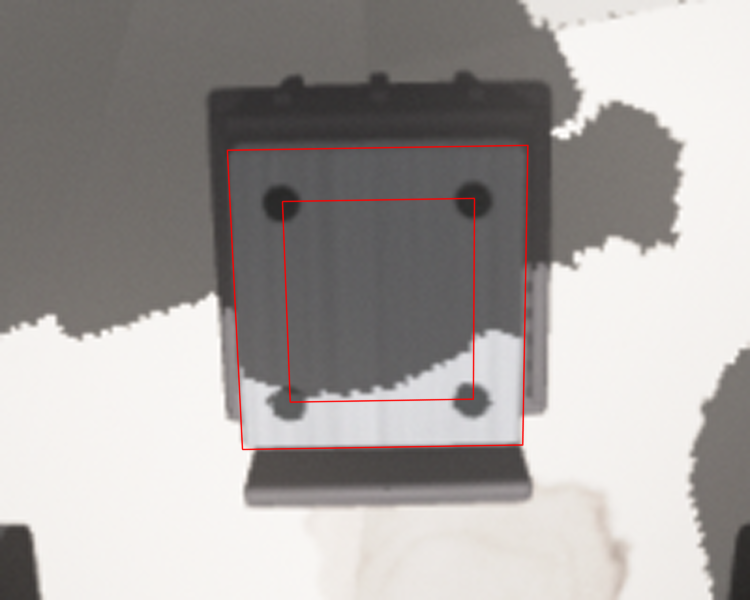

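```bash
python3 -m jog '[9.5,-1.5,20,0.006,0.005,-0.015,0,0,20,0,0,0,0,0,15,0,0,0,0,0,0,0,0,0]';  python3 - <<'E'
from h import *
v=[.5130,.1895,.3163]
print(rel(pose(),[v[0],v[1],.016],v[2]+np.pi/2))
E
```

```text
time: 4.75
position: [0.5176, 0.1902, 0.0729]
tcp_rot: [0.589, 0.808, 0.004, 0.004]
force: [-0.3, 0.4, -0.2]
gripper_width: 0.0854
(array([ 0.7887019 , -5.21381891, 56.84981954]), array([ 0.01146401,  0.00049269, -0.00451006]))
```

```bash
python3 -m jog '[0.5,-5,10,0.011,0,-0.004,0,-0.5,15,0,0,0,0,0,0,0,0,0]';  python3 - <<'E'
from h import *
v=[.5130,.1895,.3163]
print(rel(pose(),[v[0],v[1],.016],v[2]+np.pi/2))
E
```

```text
time: 5.05
position: [0.5136, 0.1891, 0.0485]
tcp_rot: [0.587, 0.809, 0.001, 0.001]
force: [0.2, -0.4, -0.6]
gripper_width: 0.0854
(array([ 0.57467289, -0.52398609, 32.52953016]), array([ 0.00322175,  0.00074401, -0.00131603]))
```

```bash
python3 -m jog '[0.5,-0.5,11,0.003,0,-0.001,0,-0.5,11,0,0,0,0,-0.5,10,0,0,0,0,0,0,0,0,0]';  python3 - <<'E'
from h import *
v=[.5130,.1895,.3163]
print(rel(pose(),[v[0],v[1],.016],v[2]+np.pi/2))
E
```

```text
time: 5.45
position: [0.512, 0.1892, 0.0138]
tcp_rot: [0.587, 0.81, -0.0, 0.0]
force: [-0.3, -1.7, -0.1]
gripper_width: 0.0852
(array([ 0.00777152,  1.04008916, -2.23787755]), array([-3.15782767e-06,  7.46098415e-04, -2.27027783e-04]))
```

```bash
python3 -m jog '[0,0.5,-1,0,0,0,0,0,0,0,0,0,0,0,0,0,0,0,0,0,0,0,0,0,0,0,0,0,0,0]' 1 40
python3 - <<'E'
from h import *
p=snap("wrist","e_wrist");T=pose()
np.savez("e.npz",X=p["X"],K=p["camera_matrix"],c=p["color"])
s=ctrl.observe();print(s['gripper_width'],s['force'])
v=[.5130,.1895,.3163]
print(rel(T,[v[0],v[1],.016],v[2]+np.pi/2))
E
```

```text
time: 5.95
position: [0.5126, 0.1895, 0.0152]
tcp_rot: [0.587, 0.81, -0.0, 0.0]
force: [-0.1, -0.6, -2.5]
gripper_width: 0.0557
0.055368889637009255 [ 0.37289801 -0.02891759 -2.56742412]
(array([-0.09931099,  0.41290892, -0.83914398]), array([ 3.50428235e-05,  7.75609442e-04, -1.09718098e-04]))
```

View pics/e_wrist.png

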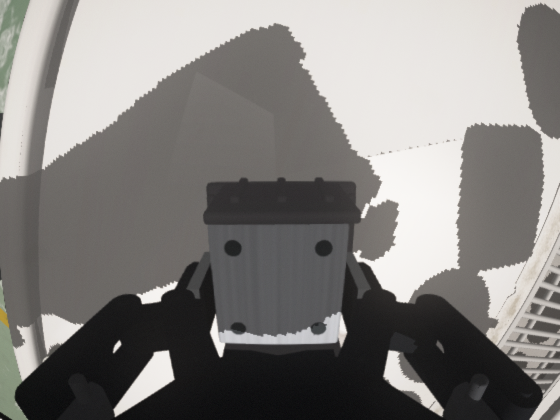

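Gripped, with the opening at about 56 mm and the plate centred between the pads. Now I'll lift it out.

```bash
python3 -m jog '[0,0,-12,0,0,0,0,0,-14,0,0,0,0,0,-14,0,0,0,0,0,-10,0,0,0]';  python3 - <<'E'
from h import *
v=[.5130,.1895,.3163]
print(rel(pose(),[v[0],v[1],.12],v[2]+np.pi/2));print(ctrl.observe()['gripper_width'])
E
```

```text
time: 6.4
position: [0.5118, 0.1894, 0.0685]
tcp_rot: [0.587, 0.81, -0.001, -0.0]
force: [0.2, -0.2, -2.6]
gripper_width: 0.0554
(array([ -0.26955244,   1.09797504, -51.46407455]), array([-0.00181822,  0.00071156,  0.00034863]))
0.05539032676011238
```

```bash
python3 -m jog '[0,1,-25,-0.002,0.001,0,0,0,-25,0,0,0.056,-37,-20,0,0,0,0,-37,-20,0,0,0,0,-37,-20,0,0,0,0]';python3 -m jog '[-37,-20,0,0,0,0,-37,-20,0,0,0,0,-30,-15,0,0,0,0,0,0,0,0,0,0]';  python3 - <<'E'
from h import *
print(rel(pose(),[.48,-.06,.012],np.radians(104.9)));s=ctrl.observe();print(s['gripper_width'],s['force'],s['qpos'])
E
```

```text
time: 6.9
position: [0.4857, 0.0727, 0.1274]
tcp_rot: [0.606, 0.796, 0.006, 0.002]
force: [0.4, -0.1, -2.6]
gripper_width: 0.0554
time: 7.3
position: [0.4574, -0.0524, 0.1298]
tcp_rot: [0.608, 0.794, 0.005, 0.004]
force: [0.3, -0.3, -1.9]
gripper_width: 0.0558
(array([-13.20361447,  18.32876571, 118.01861109]), array([ 0.01322072, -0.00016336,  0.00281554]))
0.055809225608841356 [ 0.32980539 -0.3211334  -1.88311614] [ 4.58818227e-01  3.48625207e-01 -5.67561925e-01  2.05970206e+00
  2.58317434e-01  7.88169742e-01  7.48276629e-05]
```

```bash
python3 -m jog '[-13,18,30,0.013,0,0.003,0,0,30,0,0,0,0,0,20,0,0,0,0,0,0,0,0,0]';  python3 - <<'E'
from h import *
print(rel(pose(),[.48,-.06,.0095],np.radians(104.9)))
E
```

```text
time: 7.7
position: [0.4822, -0.0617, 0.0523]
tcp_rot: [0.611, 0.791, 0.002, 0.004]
force: [0.8, 1.5, -1.7]
gripper_width: 0.055
(array([ 2.32119765, -2.03468735, 42.7924081 ]), array([ 0.00722617,  0.00351553, -0.0046908 ]))
```

```bash
python3 -m jog '[2,-2,12,0.007,0.003,-0.005,0,0,12,0,0,0,0,0,9,0,0,0,0,0,0,0,0,0]';  python3 - <<'E'
from h import *
print(rel(pose(),[.48,-.06,.0095],np.radians(104.9)))
E
```

```text
time: 8.1
position: [0.4816, -0.0588, 0.0199]
tcp_rot: [0.609, 0.794, 0.001, 0.002]
force: [-0.3, 1.2, -2.5]
gripper_width: 0.0551
(array([-0.73356873, -1.8586501 , 10.38097   ]), array([0.00350648, 0.00126681, 0.00226248]))
```

```bash
python3 -m jog '[0,0,4,0.0035,0.001,0.002,0,0,3.5,0,0,0,0,0,0,0,0,0]';  python3 - <<'E'
from h import *
print(rel(pose(),[.48,-.06,.0095],np.radians(104.9)))
E
```

```text
time: 8.4
position: [0.4822, -0.0587, 0.0124]
tcp_rot: [0.609, 0.793, 0.0, 0.0]
force: [0.5, 0.8, -2.4]
gripper_width: 0.0553
(array([-0.6750948 , -2.41629709,  2.90509724]), array([0.00067999, 0.00064307, 0.00020938]))
```

```bash
python3 -m jog '[0,0,1.5,0.0007,0,0,0,0,1,0,0,0,0,0,0,0,0,0]'; python3 -m jog '[0,0,0.7,0,0,0,0,0,0,0,0,0]'
```

```text
time: 8.7
position: [0.4825, -0.0588, 0.0101]
tcp_rot: [0.609, 0.793, -0.0, 0.001]
force: [-1.0, 0.0, -2.6]
gripper_width: 0.0552
time: 8.9
position: [0.4827, -0.0589, 0.0096]
tcp_rot: [0.61, 0.793, 0.0, 0.001]
force: [-0.3, 0.3, -2.2]
gripper_width: 0.0553
```

```bash
python3 -m jog '[0,0,0.8,0,0,0,0,0,0,0,0,0]'; python3 -m jog '[0,0,0.8,0,0,0,0,0,0,0,0,0]'
```

```text
time: 9.1
position: [0.4827, -0.0589, 0.0088]
tcp_rot: [0.609, 0.793, 0.0, 0.001]
force: [-0.3, 0.9, -2.4]
gripper_width: 0.0553
time: 9.3
position: [0.4828, -0.0589, 0.0089]
tcp_rot: [0.609, 0.793, -0.0, 0.001]
force: [-0.5, 0.0, -2.7]
gripper_width: 0.0552
```

```bash
python3 -m jog '[0,0,1.5,0,0,0,0,0,0,0,0,0]'; python3 -m jog '[0,0,1.5,0,0,0,0,0,0,0,0,0]'
```

```text
time: 9.5
position: [0.483, -0.0589, 0.009]
tcp_rot: [0.609, 0.793, -0.0, 0.002]
force: [-0.9, 0.0, -2.1]
gripper_width: 0.0552
time: 9.7
position: [0.4832, -0.059, 0.0089]
tcp_rot: [0.609, 0.793, -0.001, 0.003]
force: [-0.3, 0.3, -1.1]
gripper_width: 0.0549
```

The tool has stopped descending at z=8.9 mm, so the sink is standing on the worktop. I'll release it.

```bash
python3 -m jog '[0,0,0,0,0,0,0,0,0,0,0,0,0,0,0,0,0,0,0,0,0,0,0,0,0,0,0,0,0,0]' 0
python3 - <<'E'
from h import *
print(rel(pose(),[.4828,-.0589,.15],np.radians(104.9)))
E
```

```text
time: 10.2
position: [0.4838, -0.0589, 0.0085]
tcp_rot: [0.609, 0.793, -0.0, 0.003]
force: [-0.4, 0.2, -1.1]
gripper_width: 0.0855
(array([  -0.36826725,   -0.52260893, -141.48382527]), array([0.00341055, 0.00473316, 0.00030004]))
```

```bash
python3 -m jog '[0,0,-12,0.003,0.005,0,0,0,-25,0,0,0,0,0,-40,0,0,0,0,0,-40,0,0,0,0,0,-15,0,0,0]'; python3 -m jog '[0,0,0,0,0,0,0,0,0,0,0,0]'
python3 - <<'E'
from h import *
p=snap("wrist","f_wrist");T=pose()
np.savez("f.npz",X=p["X"],K=p["camera_matrix"],c=p["color"]);print(T[:3,3])
q=proj(p,[[.4828,-.0589,0.034]])[0];x,y=int(q[0])-100,int(q[1])-80;y=max(y,0); print(q,x,y)
overlay(p,[.4828,-.0589,np.radians(14.9)],[],"f_ov",x,y,200,160,3.75)
E
```

```text
time: 10.7
position: [0.4815, -0.0584, 0.1419]
tcp_rot: [0.609, 0.793, -0.001, -0.004]
force: [0.9, 0.8, -0.3]
gripper_width: 0.0853
time: 10.9
position: [0.4827, -0.0587, 0.1438]
tcp_rot: [0.609, 0.793, -0.0, -0.002]
force: [0.3, 0.6, -0.7]
gripper_width: 0.0854
[ 0.48263491 -0.05866322  0.14348692]
[278.98944939 202.56585997] 178 122
```

View pics/f_ov.png

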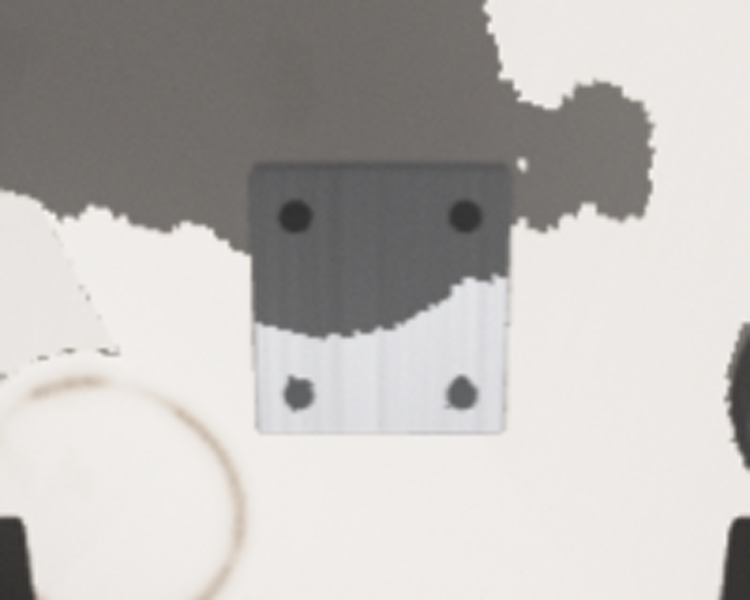

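Run:
```python
from h import *
p=load("f.npz");f=3.75
uv=[(249,163),(512,162),(257,433),(506,433),(296,217),(465,216),(299,393),(462,393)]
uv=[(178+(a+.5)/f-.5,122+(b+.5)/f-.5) for a,b in uv]
m=[(-28,30,34),(28,30,34),(-28,-30,34),(28,-30,34),(-18,19.5,34),(18,19.5,34),(-18,-19.5,34),(18,-19.5,34)]
v,r=fit(p,m,uv,[.4828,-.0589,.26]);print(v,np.degrees(v[2]));print(r.round(2))
print(rel(pose(),[v[0],v[1],.15],v[2]),rel(pose(),[v[0],v[1],.15],v[2]+np.pi/2))
```

```text
[ 0.4829736  -0.05898298  0.26438128] 15.147931693296183
[[-0.48  1.11]
 [ 0.43  1.19]
 [-0.3   0.15]
 [ 0.07 -0.  ]
 [-0.15 -0.37]
 [ 0.16 -0.22]
 [ 0.07 -0.94]
 [ 0.18 -1.04]]
(array([-0.37904454,  0.22335764, -6.51487183]), array([-4.65678344e-03,  4.85540169e-04,  1.56735896e+00])) (array([-0.37904454,  0.22335764, -6.51487183]), array([-0.00327524, -0.00265674, -0.00343483]))
```

```bash
python3 -m jog '[0,0,-1,-0.003,-0.003,0.15,0,0,0,0,0,0.15,0,0,0,0,0,0.15,0,0,0,0,0,0.15,0,0,0,0,0,0.15]'; python3 -m jog '[0,0,0,0,0,0.15,0,0,0,0,0,0.15,0,0,0,0,0,0.15,0,0,0,0,0,0.15,0,0,0,0,0,0.15]'
python3 - <<'E'
from h import *
print(rel(pose(),[.483,-.059,.15],np.radians(15.1)),ctrl.observe()['qpos'])
E
```

```text
time: 11.45
position: [0.4784, -0.0589, 0.1373]
tcp_rot: [0.859, 0.512, -0.005, -0.003]
force: [-0.2, -0.1, 0.6]
gripper_width: 0.0855
time: 11.95
position: [0.4737, -0.0589, 0.1293]
tcp_rot: [0.987, 0.162, -0.012, -0.002]
force: [1.1, -0.6, 1.0]
gripper_width: 0.0852
(array([  8.31775158,   2.95605476, -20.88600145]), array([-0.00761932,  0.02379624,  0.06270925])) [ 0.1863276   0.34634277 -0.22015341  2.0133332   0.10056011  0.81720547
 -1.33645258]
```

```bash
python3 -m jog '[8,3,-18,-0.007,0.024,0.063,0,0,0,0,0,0,0,0,0,0,0,0]'
python3 - <<'E'
from h import *
p=snap("wrist","g_wrist");T=pose()
np.savez("g.npz",X=p["X"],K=p["camera_matrix"],c=p["color"])
print(rel(T,[.483,-.059,.15],np.radians(15.1)))
q=proj(p,[[.4828,-.0589,0.034]])[0];x,y=int(q[0])-100,int(q[1])-80;y=max(y,0); print(q,x,y)
overlay(p,[.483,-.059,np.radians(15.1)],[box(-28,28,-30,30,34)],"g_ov",x,y,200,160,3.75)
E
```

```text
time: 12.25
position: [0.4799, -0.0589, 0.1428]
tcp_rot: [0.992, 0.129, -0.004, -0.001]
force: [-0.1, 0.1, 0.1]
gripper_width: 0.0853
(array([ 2.76373883,  0.86869945, -7.15971756]), array([-0.00225164,  0.00759283, -0.00565223]))
[277.68012637 199.06954106] 177 119
```

View pics/g_ov.png

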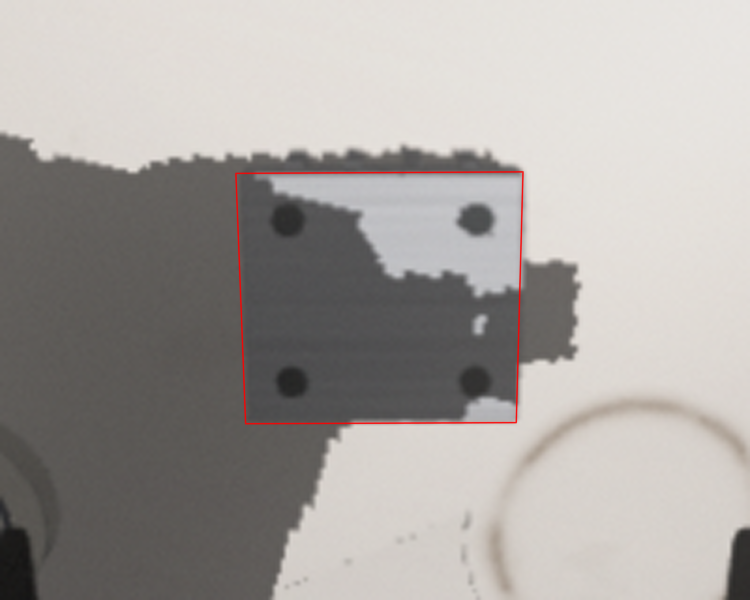

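View pics/g_wrist.png

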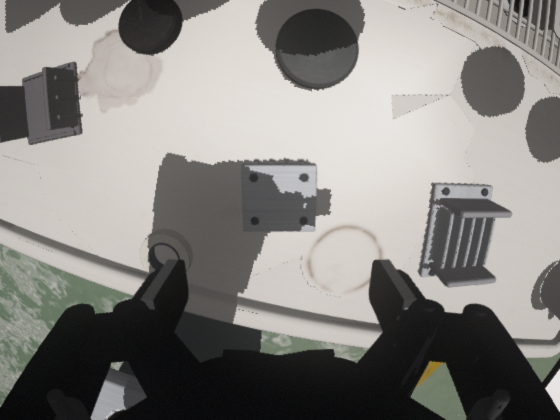

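```bash
python3 -m jog '[2.8,0.9,25,-0.002,0.007,-0.006,0,0,25,0,0,0,0,0,20,0,0,0,0,0,0,0,0,0]'
python3 - <<'E'
from h import *
print(rel(pose(),[.483,-.059,.0095],np.radians(15.15)))
E
```

```text
time: 12.7
position: [0.4812, -0.0591, 0.0681]
tcp_rot: [0.991, 0.134, -0.002, -0.0]
force: [-0.6, -0.7, 0.2]
gripper_width: 0.0853
(array([ 2.01525302,  0.47589764, 58.64190177]), array([-0.00132511,  0.00379969,  0.00485608]))
```

```bash
python3 -m jog '[2,0.5,17,-0.001,0.004,0.005,0,0,15,0,0,0,0,0,14,0,0,0,0,0,0,0,0,0]'
python3 - <<'E'
from h import *
print(rel(pose(),[.483,-.059,.0095],np.radians(15.15)))
E
```

```text
time: 13.1
position: [0.4828, -0.0591, 0.0213]
tcp_rot: [0.991, 0.133, -0.001, -0.0]
force: [-0.6, 0.4, -1.0]
gripper_width: 0.0855
(array([ 0.25111907, -0.03540245, 11.8090188 ]), array([-0.0011334 ,  0.00170895,  0.00282948]))
```

```bash
python3 -m jog '[0.3,0,6,-0.001,0.002,0.003,0,0,5,0,0,0,0,0,0,0,0,0]'
python3 - <<'E'
from h import *
print(rel(pose(),[.483,-.059,.0095],np.radians(15.15)))
E
```

```text
time: 13.4
position: [0.484, -0.0591, 0.0113]
tcp_rot: [0.991, 0.132, 0.001, 0.0]
force: [-0.7, 0.6, -1.2]
gripper_width: 0.0855
(array([-0.97765548, -0.39672165,  1.78779277]), array([ 0.00045547, -0.00200357,  0.00018591]))
```

```bash
python3 -m jog '[-1,-0.4,1.5,0,-0.002,0,0,0,0,0,0,0]'; python3 -m jog '[0,0,0,0,0,0,0,0,0,0,0,0,0,0,0,0,0,0,0,0,0,0,0,0,0,0,0,0,0,0]' 1 40;  python3 - <<'E'
from h import *
print(rel(pose(),[.483,-.059,.0095],np.radians(15.15)),ctrl.observe()['gripper_width'])
E
```

```text
time: 13.6
position: [0.4833, -0.059, 0.0103]
tcp_rot: [0.991, 0.132, 0.0, 0.0]
force: [0.7, 1.0, -0.0]
gripper_width: 0.0852
time: 14.1
position: [0.4836, -0.0591, 0.0111]
tcp_rot: [0.991, 0.132, 0.001, 0.0]
force: [-0.3, -0.1, -0.4]
gripper_width: 0.0593
(array([-0.52806368, -0.21490824,  1.58790597]), array([ 0.00120378, -0.00153585,  0.00040229])) 0.05933222482588197
```

```bash
python3 -m jog '[0,0,-15,0,0,0,0,0,-30,0,0,0,0,0,-40,0,0,0,0,0,-40,0,0,0,-11,46,0,0,0,0]'; python3 -m jog '[-11,46,0,0,0,0,-11,46,0,0,0,0,0,0,0,0,0,0,0,0,0,0,0,0]'
python3 - <<'E'
from h import *
print(rel(pose(),[.4902,-.2481,.12],np.radians(14.9)),ctrl.observe()['gripper_width'],ctrl.observe()['force'])
E
```

```text
time: 14.6
position: [0.4839, -0.1002, 0.1388]
tcp_rot: [0.991, 0.137, -0.001, -0.002]
force: [3.1, -1.1, -2.6]
gripper_width: 0.0591
time: 15.0
position: [0.4873, -0.2045, 0.1402]
tcp_rot: [0.991, 0.134, -0.0, 0.0]
force: [-0.0, 0.1, -2.2]
gripper_width: 0.0593
(array([-8.7951634 , 42.8219049 , 20.19610525]), array([0.00086566, 0.0004888 , 0.00943287])) 0.059305405111697164 [-0.00386458  0.12275047 -2.20887374]
```

Run:
```python
from h import *
p=snap("wrist","h_wrist");T=pose()
np.savez("h.npz",X=p["X"],K=p["camera_matrix"],c=p["color"])
v=[.4902,-.2481,np.radians(14.9)]
q=proj(p,place(v,[[0,0,30]]))[0];x,y=min(int(q[0])-100,360),max(int(q[1])-80,0); print(q,x,y)
overlay(p,v,BLOCK,"h_ov",x,y,200,160,3.75)
# sink in hand
s=place([T[0,3],T[1,3],v[2]],[[-.5,0,0]])[0]; print(s,T[2,3]-.011)
P=[box(-28,28,-30,30,34)]
overlay(p,[s[0],s[1],np.arctan2(T[1,0],T[0,0])],P,"h_ov2",180,200,200,160,3.75,dz=(T[2,3]-.0107)*1000)
```

```text
[328.41726111 213.25046709] 228 133
[ 0.48648787 -0.20521904  0.        ] 0.12906919620562332
```

View pics/h_wrist.png

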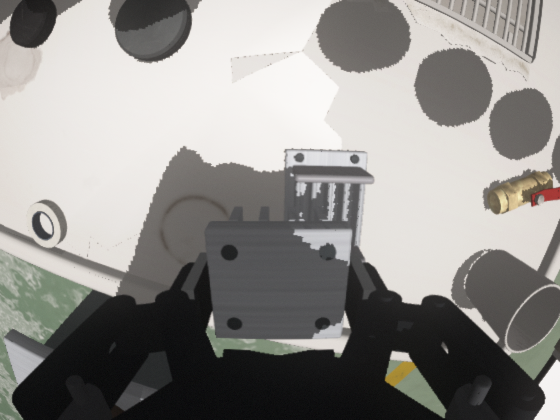

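View pics/h_ov.png

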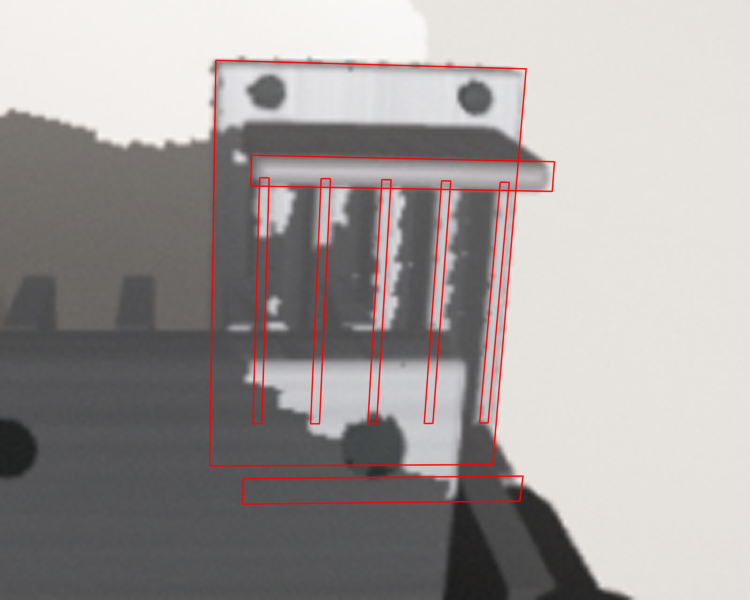

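View pics/h_ov2.png

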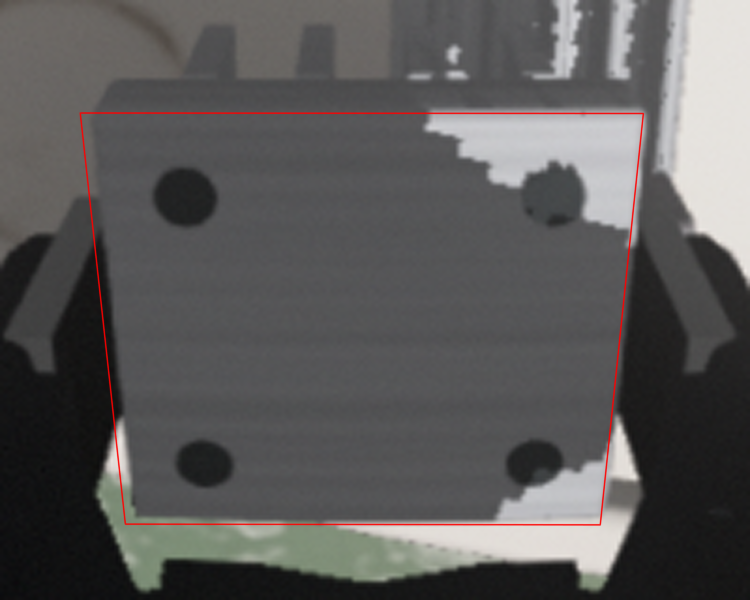

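Run:
```python
from h import *
p=load("h.npz")
overlay(p,[0,0,0],[],"h_z",280,145,100,75,8)
```

```text
(no output)
```

View pics/h_z.png

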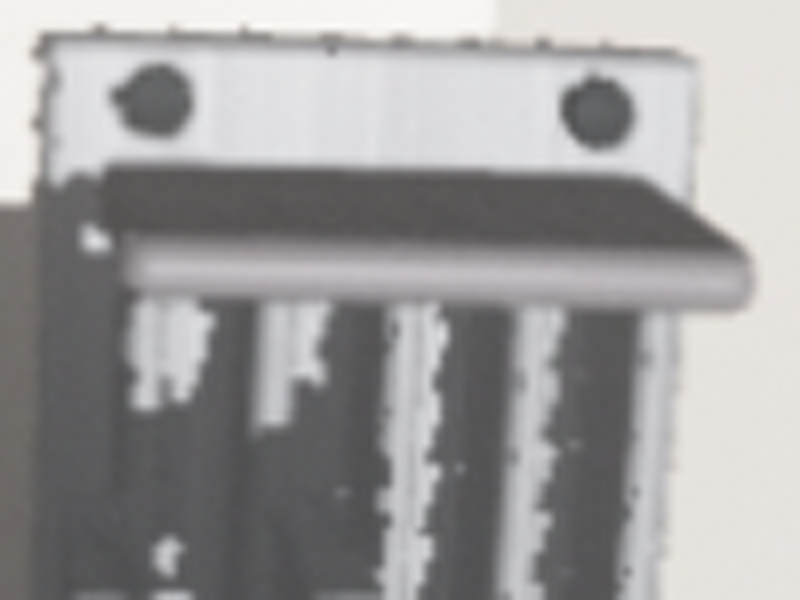

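Run:
```python
from h import *
p=load("h.npz");f=8
uv=[(42,36),(697,55),(121,236),(750,248),(123,290),(753,307)]
uv=[(280+(a+.5)/f-.5,145+(b+.5)/f-.5) for a,b in uv]
m=[(50,36,8),(50,-36,8),(37,30,54),(37,-30,54),(31,30,54),(31,-30,54)]
for dz in(0,2,-2):
  v,r=fit(p,np.array(m)+[0,0,dz],uv,[.49,-.248,.26]);print(dz,v,np.degrees(v[2]));print((r*f).round(1).tolist())
overlay(p,fit(p,m,uv,[.49,-.248,.26])[0],BLOCK,"h_z2",280,145,100,75,8)
# sink in hand
T=pose(); print(T[:3,3])
uv=[(92,110),(643,110),(134,517),(606,517)]
f=3.75
uv=[(180+(a+.5)/f-.5,200+(b+.5)/f-.5) for a,b in uv]
z=T[2,3]*1000-10.7
for dz in (0,-2,2):
  v,r=fit(p,np.array([(28,30,34),(28,-30,34),(-28,30,34),(-28,-30,34)])+[0,0,z+dz],uv,[T[0,3],T[1,3],.26])
  print(dz,v,np.degrees(v[2]),np.degrees(np.arctan2(T[1,0],T[0,0])));print((r*f).round(1).tolist())
  print(T[:3,:3].T@(np.array([v[0],v[1],T[2,3]])-T[:3,3])*1000)
```

```text
0 [ 0.49014954 -0.24753681  0.25777377] 14.769348947704092
[[-2.2, -5.3], [5.1, -4.9], [-6.4, -3.1], [11.8, 0.1], [-9.9, 8.3], [3.7, 4.5]]
2 [ 0.49040302 -0.24711904  0.25742032] 14.749097876029294
[[-4.8, -6.7], [7.3, -5.9], [-8.9, -2.9], [14.8, 0.6], [-12.4, 9.1], [6.7, 5.5]]
-2 [ 0.48989613 -0.24795458  0.25812129] 14.789260501518111
[[0.4, -3.9], [2.9, -3.9], [-3.9, -3.2], [8.7, -0.4], [-7.4, 7.6], [0.8, 3.5]]
[ 0.48697106 -0.20509048  0.1400692 ]
0 [ 0.4872177  -0.2058672   0.27232911] 15.603308672076414 15.421802353367724
[[-5.9, -1.2], [6.9, -2.6], [-2.5, 4.4], [1.3, 3.3]]
[0.03121605 0.81434355 0.00126441]
-2 [ 0.48627725 -0.20612671  0.27232732] 15.603205997423936 15.421802353367724
[[-1.3, 0.8], [2.3, -0.6], [0.7, 0.4], [-2.0, -0.6]]
[-0.94438377  0.81441969  0.00239765]
2 [ 0.48815289 -0.20560913  0.27233107] 15.603421009275447 15.421802353367724
[[-10.7, -3.2], [11.7, -4.7], [-5.9, 8.5], [4.6, 7.4]]
[1.00135504e+00 8.14260039e-01 1.37497497e-04]
```

View pics/h_z2.png

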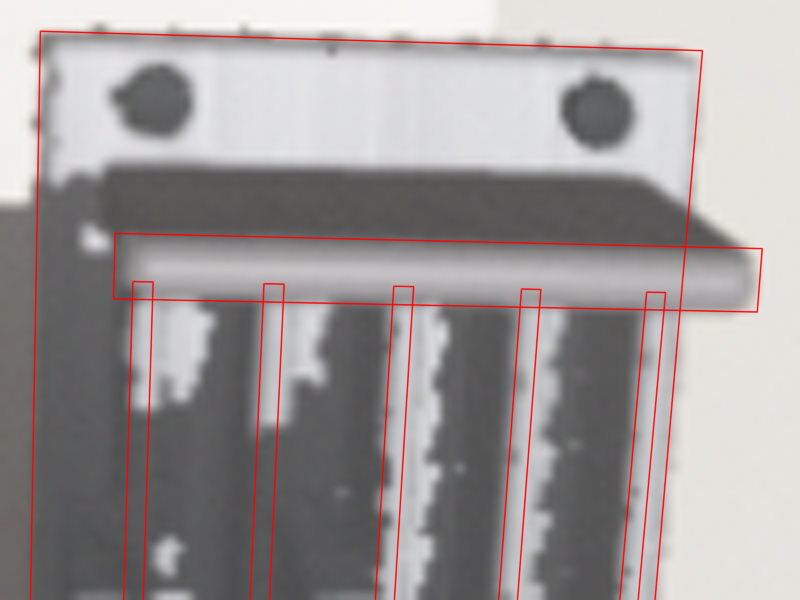

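```bash
python3 -m jog '[-4,22,5,0,0,0.009,-4,21,15,0,0,0,0,0,15,0,0,0,0,0,0,0,0,0]'
python3 - <<'E'
from h import *
print(rel(pose(),[.4904,-.2474,.10],np.radians(14.7)))
E
```

```text
time: 15.45
position: [0.4911, -0.2447, 0.1037]
tcp_rot: [0.991, 0.133, -0.001, -0.0]
force: [-1.2, -0.0, -1.5]
gripper_width: 0.0592
(array([-1.43861912,  2.44471798,  3.73374594]), array([-0.00051639,  0.00137383,  0.01042812]))
```

```bash
python3 -m jog '[-1.4,2.4,6,-0.0005,0.001,0.01,0,0,0,0,0,0,0,0,0,0,0,0]'
python3 - <<'E'
from h import *
p=snap("wrist","i_wrist");T=pose()
np.savez("i.npz",X=p["X"],K=p["camera_matrix"],c=p["color"])
print(rel(T,[.4904,-.2474,.10],np.radians(14.7)))
v=[.490,-.248,np.radians(14.8)]
overlay(p,v,BLOCK,"i_ov",190,130,180,135,4.4)
overlay(p,v,BLOCK,"i_ov",190,130,180,135,4.4)
overlay(p,v,[],"i_z",190,130,180,135,4.4)
E
```

```text
time: 15.75
position: [0.491, -0.2447, 0.0981]
tcp_rot: [0.992, 0.13, -0.0, -0.0]
force: [-0.8, -0.1, -2.4]
gripper_width: 0.0591
(array([-1.21713444,  2.4639155 , -1.93110929]), array([-0.0009282 ,  0.00018341,  0.00344171]))
```

View pics/i_ov.png

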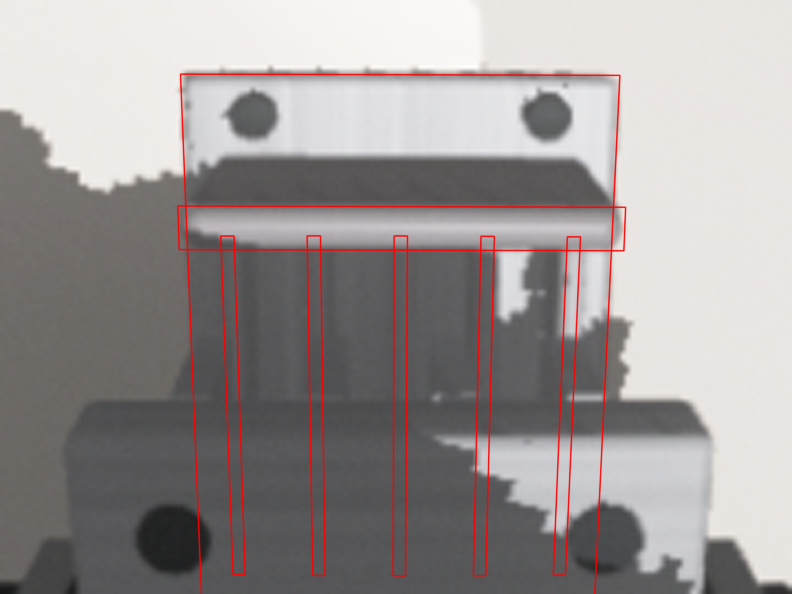

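View pics/i_z.png

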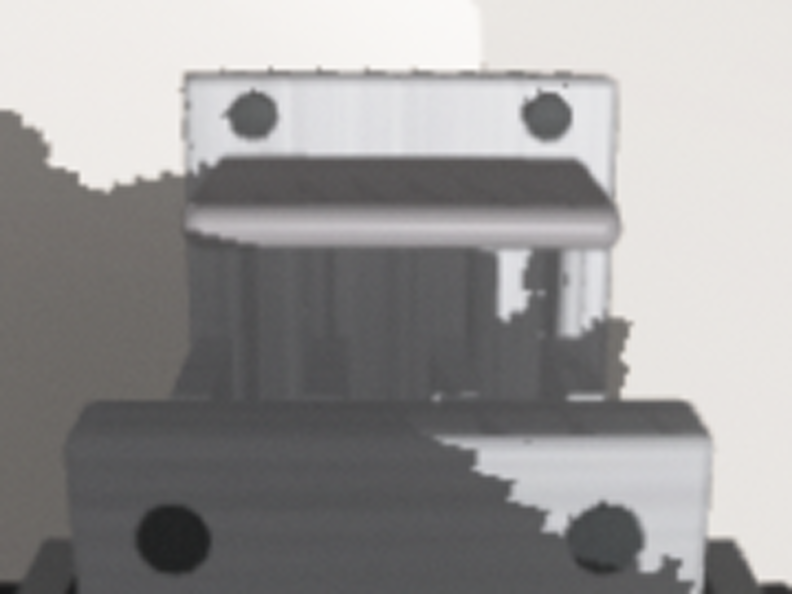

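```bash
python3 -m jog '[-1.2,2.5,0,-0.001,0,0.003,0,0,0,0,0,0]'
python3 - <<'E'
from h import *
print(rel(pose(),[.4904,-.2474,.08],np.radians(14.7)))
E
```

```text
time: 16.0
position: [0.491, -0.2473, 0.0989]
tcp_rot: [0.992, 0.128, 0.001, 0.0]
force: [-0.4, -0.2, -1.7]
gripper_width: 0.0593
(array([-0.56921277, -0.0887388 , 18.93257957]), array([ 0.00092231, -0.00091257,  0.00101234]))
```

```bash
python3 -m jog '[-0.6,0,8,0.001,-0.001,0.001,0,0,8,0,0,0,0,0,0,0,0,0,0,0,0,0,0,0]'
python3 - <<'E'
from h import *
print(rel(pose(),[.4904,-.2474,.072],np.radians(14.7)))
p=snap("wrist","j_wrist");T=pose()
np.savez("j.npz",X=p["X"],K=p["camera_matrix"],c=p["color"])
v=[.490,-.248,np.radians(14.8)]
overlay(p,v,BLOCK,"j_ov",190,120,180,135,4.4)
g=p["color"][165:235,215:345]; g=np.clip(g.astype(float)*1.8,0,255).astype(np.uint8)
cv2.imwrite("pics/j_z.png",cv2.resize(g,None,fx=6,fy=6,interpolation=cv2.INTER_CUBIC))
E
```

```text
time: 16.4
position: [0.4903, -0.2477, 0.0816]
tcp_rot: [0.992, 0.128, 0.0, 0.0]
force: [0.2, -0.5, -2.0]
gripper_width: 0.0589
(array([ 0.16748549, -0.24687667,  9.63472272]), array([ 6.93520903e-05, -6.93963201e-05, -4.80155418e-04]))
```

View pics/j_ov.png

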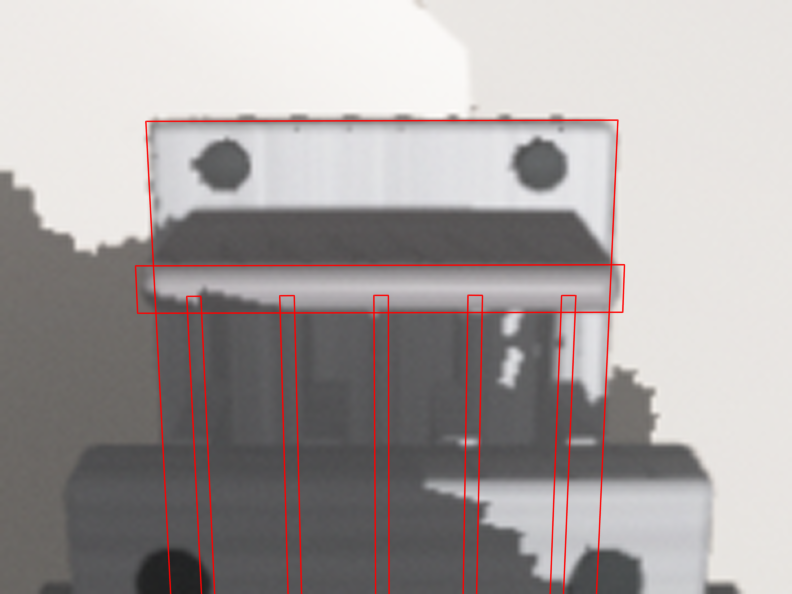

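View pics/j_z.png

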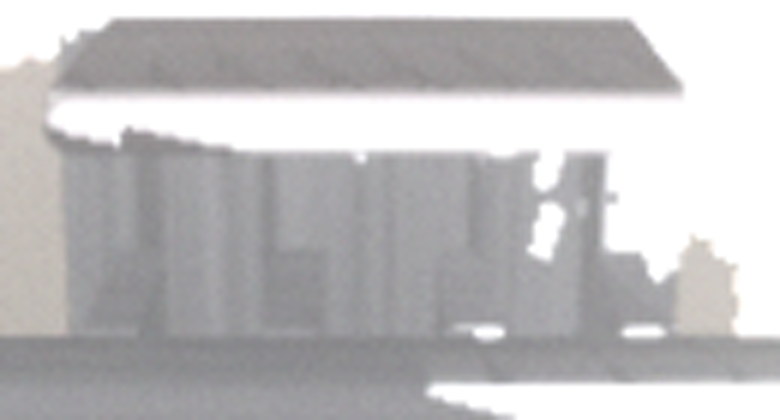

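Run:
```python
from h import *
tc=ctrl.capture("wrist")["tool_from_camera"]
def tool(n,uv,mod,x0):
    p=load(n+".npz"); v,r=fit(p,mod,uv,x0)
    Tt=p["X"]@np.linalg.inv(tc)   # world from tool
    o=place(v,[[0,0,np.mean(np.array(mod)[:,2])]])[0]
    print(n,"world",v.round(4),"tool mm",((o-Tt[:3,3])@Tt[:3,:3]*1000).round(2),"TCP",Tt[:3,3].round(4),"toolz",Tt[:3,2].round(4),"yaw",np.degrees(v[2]).round(2),np.degrees(np.arctan2(Tt[1,0],Tt[0,0])).round(2)); return r
g=lambda pts,x,y,f:[(x+(a+.5)/f-.5,y+(b+.5)/f-.5) for a,b in pts]
P=lambda z:[(-28,30,z),(28,30,z),(-28,-30,z),(28,-30,z)]
tool("f",g([(249,163),(512,162),(257,433),(506,433)],178,122,3.75),P(34),[.4828,-.0589,.26])
tool("g",g([(236,172),(523,172),(246,422),(517,422)],177,119,3.75),[(28,30,34),(28,-30,34),(-28,30,34),(-28,-30,34)],[.4828,-.0589,.26])
for dz in(127.5,129.3):
  r=tool("h",g([(92,110),(643,110),(134,517),(606,517)],180,200,3.75),[(28,30,34+dz),(28,-30,34+dz),(-28,30,34+dz),(-28,-30,34+dz)],[.487,-.205,.26])
tool("j",g([(150,122),(615,122),(143,266),(621,266)],190,120,4.4),[(50,36,8),(50,-36,8),(37,30,54),(37,-30,54)],[.49,-.248,.26])
p=load("j.npz");cv2.imwrite("pics/j_s.png",cv2.resize(p["color"][205:365,180:380],None,fx=4,fy=4,interpolation=cv2.INTER_CUBIC))
```

```text
f world [ 0.4829 -0.0584  0.2649] tool mm [  0.9    2.26 109.76] TCP [ 0.4812 -0.0601  0.1438] toolz [-0.0025  0.002  -1.    ] yaw 15.18 104.95
g world [ 0.4831 -0.0591  0.2621] tool mm [  3.95   1.32 108.74] TCP [ 0.4799 -0.0589  0.1428] toolz [-8.2e-03  1.0e-04 -1.0e+00] yaw 15.02 14.77
h world [ 0.4863 -0.2061  0.2723] tool mm [ -1.34   1.36 -21.35] TCP [ 0.4873 -0.2045  0.1402] toolz [-2.e-04 -1.e-03 -1.e+00] yaw 15.6 15.44
h world [ 0.4872 -0.2059  0.2723] tool mm [ -0.46   1.36 -23.15] TCP [ 0.4873 -0.2045  0.1402] toolz [-2.e-04 -1.e-03 -1.e+00] yaw 15.6 15.44
j world [ 0.4898 -0.2482  0.2565] tool mm [-0.6   0.41 50.63] TCP [ 0.4903 -0.2477  0.0816] toolz [ 1.e-04 -0.e+00 -1.e+00] yaw 14.7 14.67
```

View pics/j_s.png

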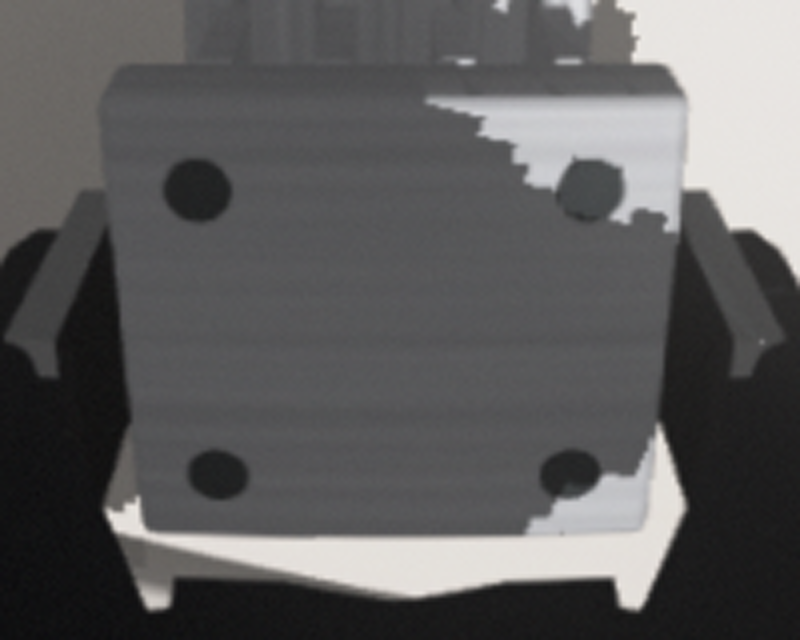

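```bash
python3 -m jog '[0.3,-1,5,0,0,0,0,0,5,0,0,0,0,0,0,0,0,0,0,0,0,0,0,0]'
python3 - <<'E'
from h import *
print(rel(pose(),[.49035,-.2467,.055],np.radians(14.6)))
E
```

```text
time: 16.9
position: [0.4907, -0.2465, 0.0711]
tcp_rot: [0.992, 0.128, 0.0, 0.0]
force: [0.2, 0.2, -2.5]
gripper_width: 0.0589
(array([-0.35728298,  0.13225487, 16.14384173]), array([ 0.00038321, -0.00065863,  0.00151543]))
```

```bash
python3 -m jog '[-0.3,0,6,0,-0.0006,0.0015,0,0,6,0,0,0,0,0,0,0,0,0,0,0,0,0,0,0]'
python3 - <<'E'
from h import *
p=snap("wrist","k_wrist")
np.savez("k.npz",X=p["X"],K=p["camera_matrix"],c=p["color"])
print(rel(pose(),[.49035,-.2467,.055],np.radians(14.6)))
g=p["color"][120:270,190:370]; g=np.clip(g.astype(float)*1.8,0,255).astype(np.uint8)
cv2.imwrite("pics/k_z.png",cv2.resize(g,None,fx=4,fy=4,interpolation=cv2.INTER_CUBIC))
E
```

```text
time: 17.3
position: [0.4904, -0.2466, 0.058]
tcp_rot: [0.992, 0.127, 0.0, 0.0]
force: [0.4, 0.2, -1.7]
gripper_width: 0.059
(array([0.06714602, 0.12120431, 2.98047167]), array([ 0.00032045,  0.00018965, -0.00021948]))
```

View pics/k_z.png

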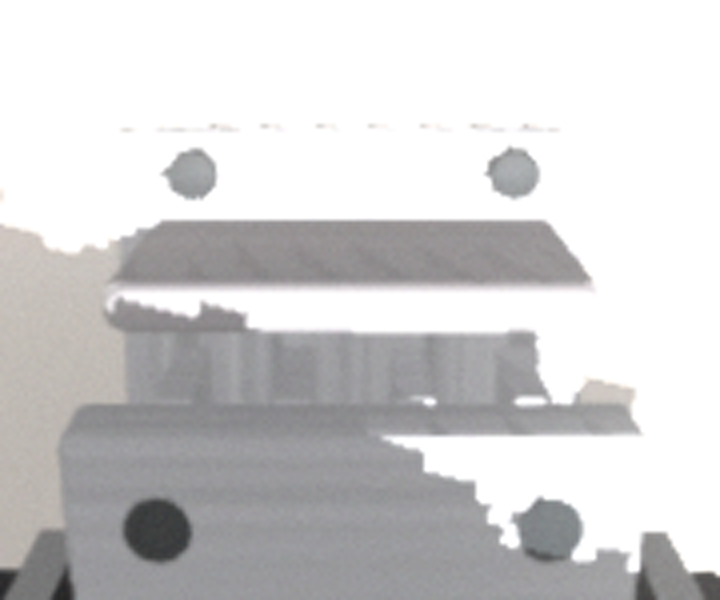

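Sink and block now share the same image centre column: hole midpoints 353 and 352, and the cheek midpoint is 350. I'll keep lowering slowly.

```bash
python3 -m jog '[0,0,5,0,0,0,0,0,5,0,0,0,0,0,0,0,0,0,0,0,0,0,0,0]'
python3 - <<'E'
from h import *
print(rel(pose(),[.49035,-.2467,.0215],np.radians(14.6)))
E
```

```text
time: 17.75
position: [0.4904, -0.2467, 0.0473]
tcp_rot: [0.992, 0.127, 0.0, 0.0]
force: [-0.1, -0.0, -1.9]
gripper_width: 0.0585
(array([-8.94516290e-02, -1.39025456e-02,  2.57532328e+01]), array([ 0.00056222, -0.0001589 , -0.0001942 ]))
```

```bash
python3 -m jog '[0,0,4,0,0,0,0,0,4,0,0,0,0,0,0,0,0,0]'
python3 - <<'E'
from h import *
print(rel(pose(),[.49035,-.2467,.0215],np.radians(14.6)))
E
```

```text
time: 18.05
position: [0.4906, -0.2467, 0.0387]
tcp_rot: [0.992, 0.127, 0.0, 0.0]
force: [0.6, -0.2, -2.1]
gripper_width: 0.0589
(array([-0.19770493, -0.09368635, 17.18005216]), array([ 0.00072385, -0.0004216 , -0.00026293]))
```

Fin tips are now about 4 mm below the block fin tops with no contact force, so they are going into the gaps.

```bash
python3 -m jog '[-0.2,0,4,0.0007,-0.0004,0,0,0,4,0,0,0,0,0,0,0,0,0]'; python3 -m jog '[0,0,3,0,0,0,0,0,2,0,0,0,0,0,0,0,0,0]'
python3 - <<'E'
from h import *
print(rel(pose(),[.49035,-.2467,.0207],np.radians(14.6)))
E
```

```text
time: 18.35
position: [0.4904, -0.2468, 0.0299]
tcp_rot: [0.992, 0.127, -0.0, -0.0]
force: [-0.1, -0.5, -1.4]
gripper_width: 0.059
time: 18.65
position: [0.4904, -0.2468, 0.0244]
tcp_rot: [0.992, 0.127, -0.0, -0.0]
force: [-0.4, 0.3, -2.1]
gripper_width: 0.0591
(array([ 0.01503005, -0.08431177,  3.7285713 ]), array([-0.00010002,  0.00010857, -0.00020959]))
```

```bash
python3 -m jog '[0,0,2,0,0,0,0,0,0,0,0,0]'; python3 -m jog '[0,0,1.5,0,0,0,0,0,0,0,0,0]';python3 -m jog '[0,0,1,0,0,0,0,0,0,0,0,0]'; python3 -m jog '[0,0,1.2,0,0,0,0,0,0,0,0,0]'
```

```text
time: 18.85
position: [0.4904, -0.2468, 0.0223]
tcp_rot: [0.992, 0.127, 0.0, -0.0]
force: [0.2, -0.2, -2.1]
gripper_width: 0.0588
time: 19.05
position: [0.4907, -0.2469, 0.0211]
tcp_rot: [0.992, 0.127, 0.0, 0.0]
force: [-0.2, 0.4, -2.4]
gripper_width: 0.0587
time: 19.25
position: [0.4908, -0.247, 0.0213]
tcp_rot: [0.992, 0.127, 0.001, 0.0]
force: [-0.1, -0.5, -2.7]
gripper_width: 0.0588
time: 19.45
position: [0.4911, -0.2471, 0.0212]
tcp_rot: [0.992, 0.127, 0.001, 0.001]
force: [0.0, 0.7, -2.1]
gripper_width: 0.0591
```

The tool stopped at 21.1 mm, which puts the sink origin at about 10 mm, so it is home. I'll check in a picture before letting go.

Run:
```python
from h import *
p=snap("wrist","l_wrist"); g=p["color"][120:360,150:410]; g=np.clip(g.astype(float)*1.6,0,255).astype(np.uint8)
cv2.imwrite("pics/l_z.png",cv2.resize(g,None,fx=2.5,fy=2.5,interpolation=cv2.INTER_CUBIC))
print(rel(pose(),[.49035,-.2467,.021],np.radians(14.6)))
```

```text
(array([-0.72415267, -0.61599877,  0.11293062]), array([ 0.0017746 , -0.00180223, -0.00034377]))
```

View pics/l_z.png

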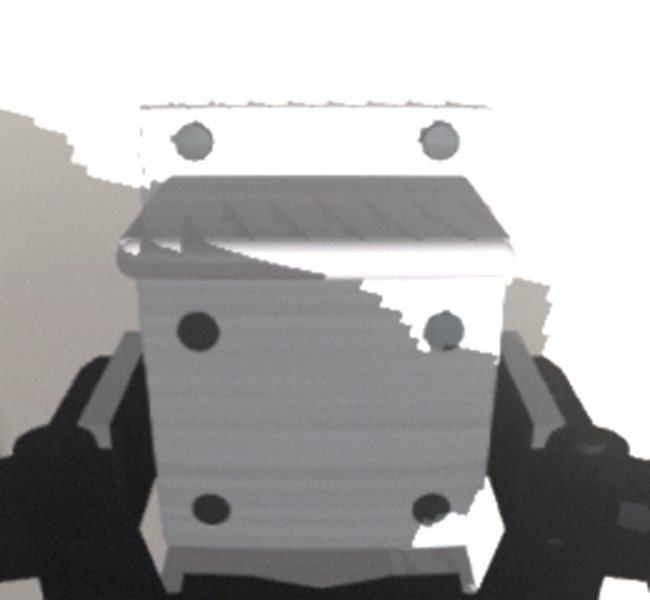

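```bash
python3 -m jog '[-0.7,-0.5,0,0.0018,-0.0018,0,0,0,0,0,0,0]'; python3 -m jog '[0,0,0,0,0,0,0,0,0,0,0,0,0,0,0,0,0,0,0,0,0,0,0,0,0,0,0,0,0,0]' 0
python3 - <<'E'
from h import *
print(rel(pose(),[.49035,-.2467,.021],np.radians(14.6)))
E
```

```text
time: 19.7
position: [0.4908, -0.247, 0.0211]
tcp_rot: [0.992, 0.127, 0.0, 0.0]
force: [-2.2, 0.8, 2.9]
gripper_width: 0.0589
time: 20.2
position: [0.4908, -0.247, 0.0207]
tcp_rot: [0.992, 0.127, 0.0, -0.0]
force: [0.5, -0.1, 0.2]
gripper_width: 0.0852
(array([-0.32078431, -0.36417977, -0.30780687]), array([ 1.14694183e-05, -2.90070132e-04, -4.09945941e-04]))
```

Released with the fingers fully open. I'll lift straight up and check from above.

```bash
python3 -m jog '[0,0,-10,0,0,0,0,0,-15,0,0,0,0,0,-30,0,0,0,0,0,-40,0,0,0,0,0,-40,0,0,0]'; python3 -m jog '[0,0,-30,0,0,0,0,0,0,0,0,0,0,0,0,0,0,0]'
python3 - <<'E'
from h import *
p=snap("wrist","m_wrist");v=[.490,-.248,np.radians(14.8)]
q=proj(p,place(v,[[0,0,30]]))[0];x,y=int(q[0])-80,max(int(q[1])-60,0)
overlay(p,v,BLOCK[:3]+[box(-28,28,-30,30,44)],"m_ov",x,y,160,120,5)
t=snap("top")
overlay(t,v,[],"m_top",310,170,100,80,7.5)
for n in("heat_sink","cold_block"): print([ (m["conf"],m["extent"]) for m in ctrl.masks_of(p,n)])
print(pose()[:3,3],ctrl.observe()["force"])
cv2.imwrite("pics/m_scene.png",snap("scene")["color"])
E
```

```text
time: 20.7
position: [0.4872, -0.2454, 0.1571]
tcp_rot: [0.992, 0.127, -0.004, -0.003]
force: [1.3, -0.4, 0.6]
gripper_width: 0.0853
time: 21.0
position: [0.4902, -0.2464, 0.1966]
tcp_rot: [0.992, 0.127, 0.001, 0.0]
force: [-0.3, -0.1, -0.6]
gripper_width: 0.085
[(0.93, [246.9, 158.7, 65.7, 57.9])]
[(0.95, [245.0, 136.4, 68.8, 94.3])]
[ 0.48948306 -0.2461139   0.19460896] [-0.31029031  0.50475025 -0.40275241]
```

View pics/m_ov.png

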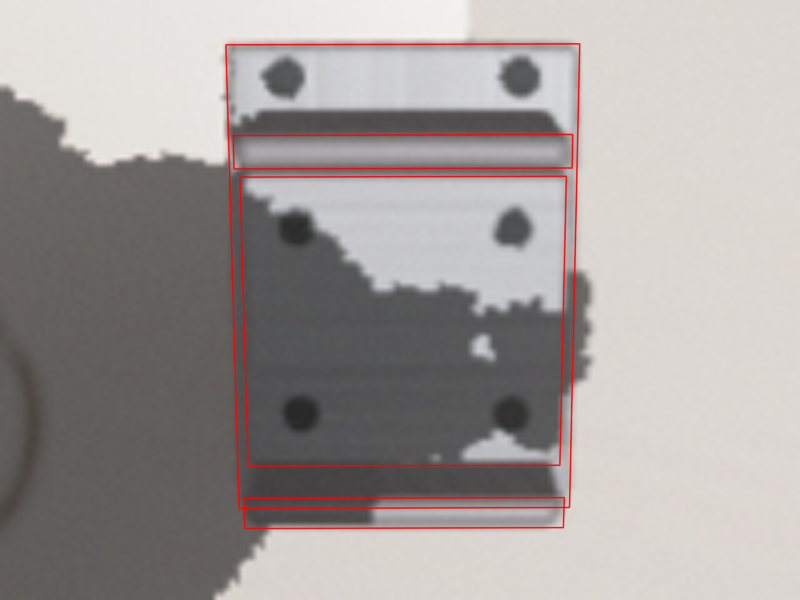

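View pics/m_scene.png

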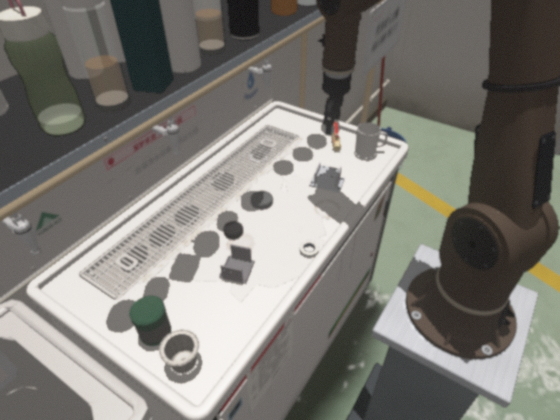

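The model outline for "home" fits the plate to within about 1 mm (about 5 px), and the cradle is empty. The bystanders look undisturbed and the gripper is clear, so I'm handing in.

```bash
python3 -c "
from plant import ctrl
print(ctrl.close_job())"
```

```text
the job is handed in; nothing more can be done
None
```

The heat sink is home on the finned block, released, and the job is handed in. No verdict came back.

**What I did**
- I lifted the sink out of the cradle, holding it across its x.
- I stood it on the bare worktop at about (0.483, -0.059) m and let go. I then gripped it again across its y.
- I lined it up over the block with the wrist camera and lowered it in the gripper until it stopped, with the tool at 21.1 mm. That puts the sink's origin at about 10 mm.
- I then opened the gripper and backed straight up. The clock read about 21 s before hand-in.

**Last checks**
- **Position:** in the final wrist picture, the outline drawn for "home" matched the plate to within about 1 mm. It lies between the cheeks, with no visible tilt or turn.
- **Lowering:** no force showed while the fins went in, and the tool stopped at the height expected for home.
- **Surroundings:** in the final scene picture the bystanders looked undisturbed, though I did not measure them again. The gripper was about 0.15 m clear of the block.

**What disagreed**
- The wrist camera showed the held sink about 1.4 mm off the tool centre, within its stated accuracy of about 2 mm. I aligned sink and block relative to each other in the same picture instead.
- Pressing the sink home pushed the tool about 0.7 mm sideways. I undid about half of that before letting go.

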